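# Wind the tile press up to its head with the loose crank

### The arm

A 6-joint arm with a two-finger parallel gripper is mounted at the origin on the work surface. World frame = base frame: x ahead of the robot, y to its left, z up, the work surface at z = 0. Lengths are in m, angles in rad, forces in N, time in s.
With the tool pointing down it reaches from about 0.25 to 0.8 m from the base axis. Payload 3.9 kg.
Tool frame: the origin (TCP) lies on the centre line of the jaws, within the pads' length; the fingertips stand ctrl.tip_reach ahead of it and the grasp point (between the pads) lies 3 mm ahead of it (ctrl.tip_reach is the distance from the TCP to the fingertips, in m); z points along the fingers, y is the line along which they close (so a half turn about z gives the same grasp; the last joint's range is limited). The gripper opens to 85 mm and grips with 20 to 120 N. Pads are 22 mm wide; open, the fingers measure 114 mm over their backs; the gripper's body (76 mm by 85 mm) begins 54 mm behind the grasp point. The pads swing forward as they close: fully open they stand 13 mm farther back than shut.
Start: joints at [1.205, 0.26, -0.138, 1.173, 0, 1.571], TCP at [0.188, 0.49, 0.231] pointing down, gripper open.
Joint ranges: [-2.78, 2.78], [-0.83, 1.72], [-1.28, 1.37], [-1.9, 2.12], [-1.57, 1.48], [-3.14, 3.14]. Speed limits (rad/s): [2.57, 2.57, 3.14, 3.14, 3.14, 3.14].

### API

Orientations are given as a unit quaternion [x, y, z, w].
In Python, from plant import ctrl gives the robot as it stands.
- The arm moves only by the tool play_rows, never from a script. Its argument "targets" is text: rows parted by semicolons, each of 7 numbers parted by spaces: the turn, a rotation vector about the tool's x, y, z as a fraction of full scale, then the shift along the tool's x, y, z as a fraction of full scale, then the opening in per cent of the stroke, from 0 (shut) to 100 (fully open). In form: ax ay az dx dy dz claw; .... A call has 1 to 8 rows; each row shifts and turns the commanded pose from where the row before left it, along the tool's axes as they then stand; what a row does not reach is not made up. Full scale, the value 1, is 30 mm for a shift and 6 degrees for a turn. A row lasts 1/12 s, in which the tool goes at most 41.7 mm and 7.16 degrees, less where a joint would pass 70% of its speed; a pose out of reach is approached as far as the arm can. A call with a number of a shift or a turn outside -1 to 1 is refused whole. A call with a gripper value outside its range is refused whole. The fingers move at their own pace and stop on an object; "force" is the grip in N (left out, the last holds). Time passes only in rows, so rows that do not move let the fingers close. It gives the time, the measured TCP pose, the force, the opening and the grip force at its end, in the units of the state.
- ctrl.observe(): the state, without advancing time (a new reading comes with each control period).
- ctrl.get_image(name): name is "scene" or "top" or "wrist"; returns the picture (480x640x3 uint8, blue, green, red); there is no depth.
- ctrl.camera_model(name): a dict with "fx", "fy", "cx", "cy" (pixels), "R" (3x3) and "t" (3): a world point X has camera coordinates R X + t; the wrist camera has in their place "hand_eye" (4x4, takes a point from camera to tool coordinates, whose origin is the TCP and whose axes are the flange's). Camera axes: x right, y down, z forward; pixel columns grow to the right and rows downward; lengths in m; the calibration is good to about 2 mm. A picture is of the moment at which its call begins: read the wrist's pose just before it. camera_model takes no time and is no camera call.
- ctrl.hand_in(): hands the job in; it is judged then, once.
Trained networks look in the newest picture that a camera, given by its name, has taken for a name from the list of things; names that differ only in an ending like _2 or _b are one class to them, and where a whole thing is asked for, a point or a joint stands for the part that bears it (a point fixed in the world has none). Each returns a list of dicts, best first, with "confidence" (0 to 1); they miss things now and then, are a little off and sometimes report something else, mostly with a low value. They report only what shows in the picture. A call takes as long as a camera call. They do not tell look-alikes from the thing itself.
- ctrl.find_in(camera, query): "location" ([column, row] in pixels, amid what is visible of it).
- ctrl.mark_of(camera, query): "location" ([column, row] in pixels: a listed point, or the origin of a listed thing).
The state is a dict: "time_s": time; "q": joint angles; "qd": joint speeds; "joint_torque": joint torques, N m; "eef_pos": TCP position; "orientation": TCP orientation; "force": force on the tool from outside, world axes, zero at the start; "wrist_torque": the same for the moment, N m; "grip_width": opening from 0.0 (shut) to 1.0 (fully open); "grasp_force": force on a finger pad.
Only numpy, scipy, OpenCV 4.12 (cv2) and the standard library are available. Lean on these libraries where they do the work, as an engineer would, in place of code of your own. Each camera call takes 0.05 s, during which the arm holds its last target. There are 200 camera calls.

### The job

Fit the loose crank fully down on the upright square shaft of the tile press, then wind it clockwise to raise the tile until it bears firmly against the sprung steel press head above it (about 80 N); stop there by feel, without forcing it. Let go and leave the crank seated on the shaft, and do not touch the tile or the head, or disturb the other things on the bench.

Things in the scene. Friction and masses are not known exactly. Their poses are not given: they have to be found in the camera images.
- hub_center (a point): Centre of the hub of the loose crank, 22.5 mm above its underside; axes as crank. Dark steel hub 38 x 38 mm, 45 mm tall, sides parallel to x and y, four faces free above the lowest 12 mm. A square socket 16 mm wide goes right through it along z, sides parallel to x and y
- grip_center (a point): Centre of the crank's grip, 75 mm along +x from the hub's axis, 48.5 mm above the hub's underside: an upright wooden sleeve, 24 mm diameter, from 13.5 to 83.5 mm above the hub's underside. It spins freely on its pin, so a gripper may keep its heading while it leads the grip round
- hub_bottom (a point): Middle of the hub's underside, the mouth of the socket; axes as crank
- crank: The whole loose crank, 0.45 kg, lying flat on the bench with its socket upright; origin in the middle of the hub's underside, z up. A flat arm, 20 mm wide, 12 mm thick, level with the hub's underside, runs along +x to the grip; a stub 12 mm thick reaches 46 mm along -x
- shaft_foot (a point): Shoulder at the foot of the press's upright steel shaft, on its axis, 55 mm above the bench: the hub's underside rests here when fully down. Above it the shaft is 14 mm square (1 mm play all round), 24 mm high, then a tapered nose 14 to 8 mm diameter, 5 mm high. Its sides are parallel to x and y, which turn with it; the crank fits in any of four quarter turns
- shaft (a joint): Turn of the shaft in rad, 0 at the start; grows clockwise seen from above, raising the lift 12 mm a turn. Friction of 0.45 N m holds it where it is left: winding takes 4 to 6 N at the grip. Once the tile meets the head, each further 50 N between them adds about 1.3 N at the grip, and takes about 20 degrees more turn
- press: Grey press, origin on the bench under the shaft. Base plate 200 mm (x) by 440 mm (y from -70 to 370), 18 mm thick; gearbox 110 x 110 mm round the shaft, 50 mm high; lift and tile centred at y = 210; column at y = 340; overarm from y = 212 to 362, 70 mm wide, top 188 mm above the bench; head stem up to 240 mm
- tile: The grey cement tile, 150 x 150 x 16 mm, loose on the press's steel lift platform; origin in the middle of its underside
- tile_top (a point): Centre of the tile's upper face
- press_head: Mount of the press head; origin on the head's axis, 12 mm above the tile's top at the start. The head is a steel plate 110 x 110 x 14 mm on a stem under the overarm, with a stiff spring (80 N per mm) behind the plate. Its stem is set anew each time: its underside is 8 to 16 mm above the tile at the start, not measured here. Bearing firmly means about 80 N (30 to 150 N will do), the spring 1 mm in
- wrench: open-ended spanner, 160 mm, lying on the bench; a bystander
- pigment_cup: clay-coloured cup, 75 mm tall; a bystander
- oil_bottle: white bottle, 150 mm tall; a bystander
- brush: flat brush, 170 mm, lying on the bench; a bystander
- loose_tile: red clay tile 100 x 100 x 14 mm lying on the bench; a bystander
- mallet: hammer, 240 mm, lying on the bench; a bystander
Mind the look-alikes: they are no part of the job. Several things look just like the crank: the one meant starts farthest to the robot's right.

How it is judged:
By the outcome, as a careful person would: the job done as asked, in the order asked, and still so for the second after the job is handed in, with the robot touching nothing.
It also fails if it takes over 72 s, if anything falls off the work surface, if the arm or the gripper's body presses on something with over 40 N, if the wrist force passes 120 N, or if a joint passes its speed limit or range.

## Working session

There is one attempt and no reset: what is moved stays moved. The work goes in short steps, Python scripts to look and compute and a tool call to move; the robot and the scene stay as the last step left them, time stands still between calls to the robot, and variables do not carry over. Pictures are saved under pics/ and viewed, at most 10 in all, crops included, and the job is handed in when it is done.

Besides the shell and the picture viewer there is one more tool, called after "Request:" as name(argument=value, ...) on one line, values as JSON. play_rows: Moves the arm, as the interface text tells. Its arguments: {"type":"object","properties":{"targets":{"type":"string"},"force":{"type":"number"}},"required":["targets"]}

```bash
mkdir -p pics; ls
cat > h.py <<'E'
import numpy as np, cv2
from plant import ctrl
from scipy.spatial.transform import Rotation as Rn
def cam(name, st=None):
    m=ctrl.camera_model(name); K=np.array([[m['fx'],0,m['cx']],[0,m['fy'],m['cy']],[0,0,1]])
    if 'hand_eye' in m:
        T=np.eye(4); T[:3,:3]=Rn.from_quat(st['orientation']).as_matrix(); T[:3,3]=st['eef_pos']
        W=np.linalg.inv(T@np.array(m['hand_eye'])); return K,W[:3,:3],W[:3,3]
    return K,np.array(m['R']),np.array(m['t'])
def ray(c,px):
    K,R,t=c; d=R.T@np.linalg.inv(K)@np.array([px[0],px[1],1.]); return -R.T@t,d/np.linalg.norm(d)
def atz(c,px,z):
    o,d=ray(c,px); return o+d*(z-o[2])/d[2]
def tri(c1,p1,c2,p2):
    o1,d1=ray(c1,p1);o2,d2=ray(c2,p2)
    s=np.linalg.lstsq(np.c_[d1,-d2],o2-o1,rcond=None)[0]
    a=o1+s[0]*d1;b=o2+s[1]*d2; return (a+b)/2,np.linalg.norm(a-b)
def proj(c,X):
    K,R,t=c; p=K@(R@np.array(X)+t); return p[:2]/p[2]
E
python3 - <<'E'
from h import *
np.set_printoptions(precision=3,suppress=True)
s=ctrl.observe(); print(s, ctrl.tip_reach)
a=ctrl.get_image('scene');b=ctrl.get_image('top')
cv2.imwrite('pics/s.png',a);cv2.imwrite('pics/t.png',b)
for n in('scene','top'):
    for q in('hub_center','grip_center','shaft_foot','tile_top','press_head'):
        print(n,q,[(np.round(d['location'],1),round(d['confidence'],2)) for d in ctrl.mark_of(n,q)])
E
```

```text
pics
{'time_s': 0.0, 'q': array([ 1.205,  0.261, -0.139,  1.173,  0.   ,  1.571]), 'qd': array([ 0.   ,  0.001, -0.001, -0.002, -0.001, -0.001]), 'joint_torque': array([  0.001, -40.567,  25.392,   0.019,  -0.   ,   0.   ]), 'eef_pos': array([0.188, 0.49 , 0.23 ]), 'orientation': array([ 0.182,  0.983, -0.001, -0.   ]), 'force': array([-0.122, -0.764,  0.085]), 'wrist_torque': array([-0.009, -0.033, -0.01 ]), 'grasp_force': 0.0, 'grip_width': 0.9988188855118504} 0.022
scene hub_center [(array([239.2, 240.3]), 0.94), (array([200.6, 275. ]), 0.8), (array([288.2, 225.7]), 0.55)]
scene grip_center [(array([215.7, 234.2]), 0.9), (array([268.3, 229.3]), 0.83), (array([170.3, 277.3]), 0.65), (array([202.6, 283.5]), 0.43)]
scene shaft_foot [(array([289.3, 280.6]), 0.54), (array([365.1, 253.3]), 0.49), (array([199.5, 284.2]), 0.35), (array([360. , 248.5]), 0.18)]
scene tile_top [(array([363.6, 251.4]), 0.73)]
scene press_head [(array([359. , 248.8]), 0.79), (array([346.2, 215.1]), 0.41), (array([285.3, 276.2]), 0.27)]
top hub_center [(array([327.1, 312.6]), 0.93), (array([452.3, 268.1]), 0.68)]
top grip_center [(array([359.1, 304.2]), 0.89), (array([429.6, 317.8]), 0.74), (array([487.9, 267.1]), 0.66)]
top shaft_foot [(array([369.2, 218.4]), 0.64), (array([180. , 316.1]), 0.27)]
top tile_top []
top press_head [(array([284.1, 203.9]), 0.86)]
```

View pics/s.png

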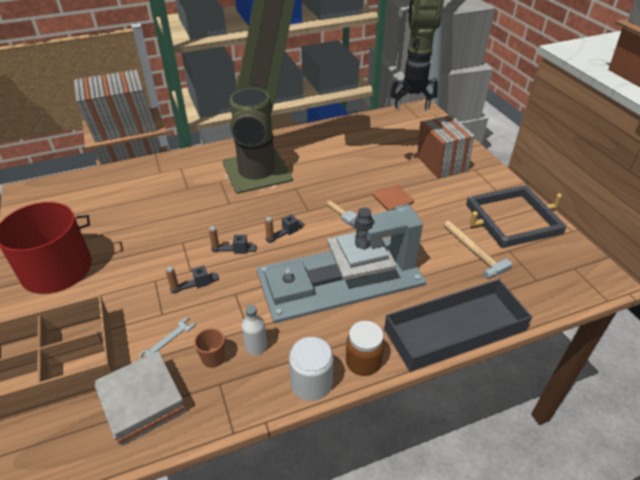

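View pics/t.png

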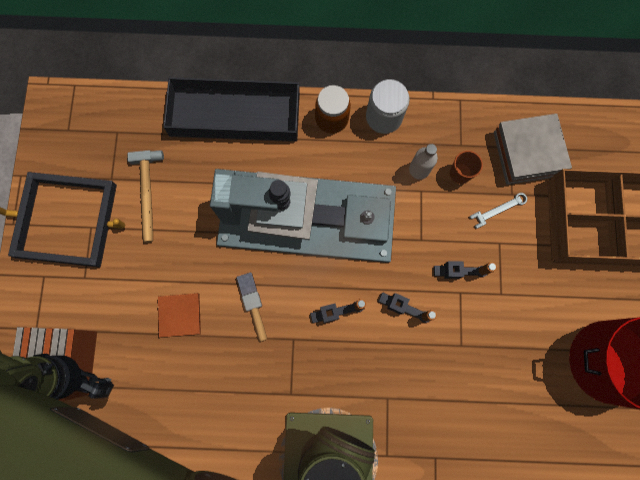

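Run:
```python
from h import *
np.set_printoptions(precision=3,suppress=True)
cs,ct=cam('scene'),cam('top')
for p in((327.1,312.6),(452.3,268.1)): print('hub z.0225',atz(ct,p,.0225))
for p in((239.2,240.3),(200.6,275),(288.2,225.7)): print('hubS',atz(cs,p,.0225))
for p in((359.1,304.2),(429.6,317.8),(487.9,267.1)): print('grip',atz(ct,p,.0485))
print('foot',atz(ct,(369.2,218.4),.055),atz(cs,(289.3,280.6),.055), tri(ct,(369.2,218.4),cs,(289.3,280.6)))
for c in(cs,ct): print(proj(c,[0,0,0]),proj(c,[.1,0,0]),proj(c,[0,.1,0]))
```

```text
hub z.0225 [0.34  0.015 0.022]
hub z.0225 [ 0.462 -0.292  0.022]
hubS [ 0.353 -0.153  0.022]
hubS [ 0.452 -0.292  0.022]
hubS [0.344 0.006 0.022]
grip [ 0.362 -0.06   0.048]
grip [ 0.336 -0.229  0.048]
grip [ 0.464 -0.372  0.048]
foot [ 0.573 -0.08   0.055] [ 0.591 -0.075  0.055] (array([ 0.578, -0.076,  0.042]), np.float64(0.01025235861641082))
[255.812 171.34 ] [263.984 187.217] [282.336 165.44 ]
[328.192 459.242] [329.668 414.735] [285.698 457.511]
```

Three crank-like things in the top picture: (327,313), (398,303) and (455,269). In the scene picture they are (289,226), (239,240) and (200,275). The robot's right is -y, so the one meant is top (455,269), scene (200,275), at y≈-0.29. I'll confirm it in a crop.

```bash
cat >> h.py <<'E'
def plan(dp,yaw,n,s=None,claw=100,per=8):
    """rows from the measured (or given) pose to world position dp (3) and tool-y azimuth yaw (deg), tool down"""
    s=s or ctrl.observe(); p=np.array(s['eef_pos'],float); R=Rn.from_quat(s['orientation'])
    y0=R.as_matrix()[:,1]; z0=R.as_matrix()[:,2]
    Y=np.array([np.cos(np.radians(yaw)),np.sin(np.radians(yaw)),0]); Z=np.array([0,0,-1.])
    G=Rn.from_matrix(np.c_[np.cross(Y,Z),Y,Z]); rows=[]
    rv=(R.inv()*G).as_rotvec(); p0=p.copy(); R0=R
    for i in range(1,n+1):
        Rt=R0*Rn.from_rotvec(rv*i/n); pt=p0+(np.array(dp)-p0)*i/n
        a=np.round(np.degrees((R.inv()*Rt).as_rotvec())/6,2); d=np.round(R.inv().apply(pt-p)/.03,2)
        p=p+R.apply(d*.03); R=R*Rn.from_rotvec(np.radians(a*6))
        rows.append(' '.join('%g'%(v+0) for v in[*a,*d,claw]))
        if max(abs(np.r_[a,d]))>1: print('TOO BIG',a,d)
    for i in range(0,n,per): print('; '.join(rows[i:i+per]))
E
python3 - <<'E'
from h import *
np.set_printoptions(precision=3,suppress=True)
t=cv2.imread('pics/t.png'); cv2.imwrite('pics/t2.png',cv2.resize(t[230:350,300:520],None,fx=3.5,fy=3.5,interpolation=2))
print(ctrl.camera_model('wrist'))
plan([.46,-.30,.26],0,32)
E
```

```text
{'fx': 334.2970993505674, 'fy': 334.2970993505674, 'cx': 312.1498550598054, 'cy': 238.8126061017008, 'hand_eye': array([[-0.   , -0.965, -0.261,  0.066],
       [ 1.   ,  0.   , -0.001, -0.   ],
       [ 0.001, -0.261,  0.965, -0.143],
       [ 0.   ,  0.   ,  0.   ,  1.   ]])}
0 0 0.36 -0.56 -0.67 -0.03 100; 0 0 0.36 -0.58 -0.64 -0.03 100; 0 0 0.36 -0.61 -0.63 -0.03 100; 0 0 0.36 -0.63 -0.6 -0.03 100; 0 0 0.36 -0.66 -0.57 -0.03 100; 0 0 0.36 -0.67 -0.55 -0.03 100; 0 0 0.36 -0.69 -0.53 -0.03 100; 0 0 0.36 -0.72 -0.5 -0.03 100
0 0 0.36 -0.73 -0.47 -0.03 100; 0 0 0.36 -0.75 -0.44 -0.03 100; 0 0 0.36 -0.77 -0.41 -0.03 100; 0 0 0.36 -0.78 -0.39 -0.03 100; 0 0 0.35 -0.79 -0.36 -0.03 100; 0 0 0.36 -0.81 -0.32 -0.03 100; 0 0 0.36 -0.82 -0.3 -0.03 100; 0 0 0.36 -0.83 -0.26 -0.04 100
0 0 0.36 -0.84 -0.24 -0.03 100; 0 0 0.36 -0.84 -0.2 -0.03 100; 0 0 0.36 -0.86 -0.17 -0.03 100; 0 0 0.36 -0.86 -0.13 -0.03 100; 0 0 0.36 -0.86 -0.11 -0.03 100; 0 0 0.36 -0.87 -0.07 -0.03 100; 0 0 0.36 -0.87 -0.04 -0.03 100; 0 0 0.36 -0.87 -0.01 -0.03 100
0 0 0.36 -0.87 0.03 -0.03 100; 0 0 0.36 -0.87 0.06 -0.03 100; 0 0 0.36 -0.86 0.09 -0.03 100; 0 0 0.36 -0.86 0.13 -0.03 100; 0 0 0.36 -0.86 0.15 -0.03 100; 0 0 0.36 -0.85 0.19 -0.03 100; 0 0 0.36 -0.84 0.22 -0.03 100; 0 0 0.36 -0.84 0.26 -0.03 100
```

View pics/t2.png

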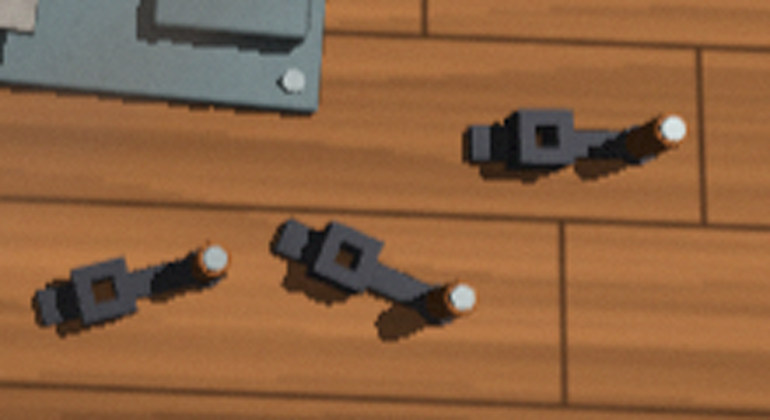

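The crop shows the chosen crank on the right, socket at crop (546,137), arm along image right. It is clearly the farthest right of the three. Moving over it now.

Request:
play_rows(targets="0 0 0.36 -0.56 -0.67 -0.03 100; 0 0 0.36 -0.58 -0.64 -0.03 100; 0 0 0.36 -0.61 -0.63 -0.03 100; 0 0 0.36 -0.63 -0.6 -0.03 100; 0 0 0.36 -0.66 -0.57 -0.03 100; 0 0 0.36 -0.67 -0.55 -0.03 100; 0 0 0.36 -0.69 -0.53 -0.03 100; 0 0 0.36 -0.72 -0.5 -0.03 100")

```text
time_s: 1.27
eef_pos: [0.256, 0.2914, 0.2383]
orientation: [0.328, 0.945, 0.0, 0.0]
force: [0.9, 0.6, -0.5]
grip_width: 0.999
grasp_force: 0.0
```

Request:
play_rows(targets="0 0 0.36 -0.73 -0.47 -0.03 100; 0 0 0.36 -0.75 -0.44 -0.03 100; 0 0 0.36 -0.77 -0.41 -0.03 100; 0 0 0.36 -0.78 -0.39 -0.03 100; 0 0 0.35 -0.79 -0.36 -0.03 100; 0 0 0.36 -0.81 -0.32 -0.03 100; 0 0 0.36 -0.82 -0.3 -0.03 100; 0 0 0.36 -0.83 -0.26 -0.04 100")

```text
time_s: 1.93
eef_pos: [0.3242, 0.0938, 0.2459]
orientation: [0.466, 0.885, 0.0, 0.0]
force: [-0.6, -0.2, 0.6]
grip_width: 1.002
grasp_force: 0.0
```

Request:
play_rows(targets="0 0 0.36 -0.84 -0.24 -0.03 100; 0 0 0.36 -0.84 -0.2 -0.03 100; 0 0 0.36 -0.86 -0.17 -0.03 100; 0 0 0.36 -0.86 -0.13 -0.03 100; 0 0 0.36 -0.86 -0.11 -0.03 100; 0 0 0.36 -0.87 -0.07 -0.03 100; 0 0 0.36 -0.87 -0.04 -0.03 100; 0 0 0.36 -0.87 -0.01 -0.03 100")

```text
time_s: 2.6
eef_pos: [0.3921, -0.1039, 0.253]
orientation: [0.594, 0.805, 0.0, 0.0]
force: [0.3, -0.1, -0.2]
grip_width: 1.004
grasp_force: 0.0
```

Request:
play_rows(targets="0 0 0.36 -0.87 0.03 -0.03 100; 0 0 0.36 -0.87 0.06 -0.03 100; 0 0 0.36 -0.86 0.09 -0.03 100; 0 0 0.36 -0.86 0.13 -0.03 100; 0 0 0.36 -0.86 0.15 -0.03 100; 0 0 0.36 -0.85 0.19 -0.03 100; 0 0 0.36 -0.84 0.22 -0.03 100; 0 0 0.36 -0.84 0.26 -0.03 100")

```text
time_s: 3.27
eef_pos: [0.4603, -0.3014, 0.2601]
orientation: [0.708, 0.706, 0.0, 0.0]
force: [0.8, 0.4, 0.1]
grip_width: 1.001
grasp_force: 0.0
```

Run:
```python
from h import *
np.set_printoptions(precision=4,suppress=True)
s=ctrl.observe(); print(s['eef_pos'],Rn.from_quat(s['orientation']).as_matrix()[:,1],s['force'])
w=ctrl.get_image('wrist'); cv2.imwrite('pics/w1.png',w); c=cam('wrist',s)
ct=cam('top')
for q,z in(('hub_center',.0225),('grip_center',.0485),('hub_bottom',0),('shaft_foot',.055)):
    for d in ctrl.mark_of('wrist',q): print(q,d['location'],round(d['confidence'],2),atz(c,d['location'],z))
```

```text
[ 0.4603 -0.3014  0.2601] [ 1.     -0.0024  0.0001] [0.8455 0.3618 0.1154]
hub_center [224.4, 72.1] 0.93 [ 0.3692 -0.1589  0.0225]
hub_center [309.7, 202.1] 0.71 [ 0.4572 -0.295   0.0225]
grip_center [194.9, 142.2] 0.86 [ 0.3407 -0.2293  0.0485]
grip_center [308.9, 198.9] 0.61 [ 0.4566 -0.2875  0.0485]
grip_center [311.0, 275.9] 0.59 [ 0.4585 -0.375   0.0485]
grip_center [307.0, 202.0] 0.39 [ 0.4545 -0.2908  0.0485]
hub_bottom [307.7, 203.1] 0.9 [ 0.4546 -0.2997  0.    ]
hub_bottom [229.4, 73.3] 0.87 [ 0.3693 -0.1556  0.    ]
```

View pics/w1.png

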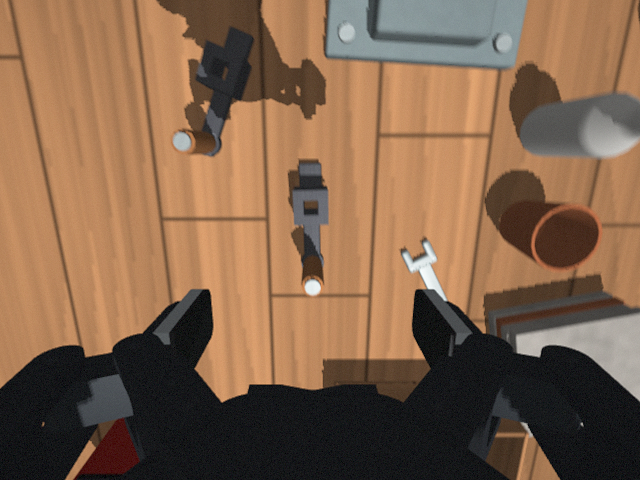

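The wrist picture shows the crank below the tool: hub top and socket at about (311,207), grip top at (313,287), stub at (310,170). The press corner is at the top.

Run:
```python
from h import *
np.set_printoptions(precision=4,suppress=True)
s=ctrl.observe(); c=cam('wrist',s); ct=cam('top')
# refine hub-top centre: dark-hole centroid in wrist
w=cv2.imread('pics/w1.png'); hsv=cv2.cvtColor(w,cv2.COLOR_BGR2HSV)
for n,pw,pt,z in(('hubtop',(311,207),(456,269.1),.045),('griptop',(313,287),(492.3,266.9),.085)):
    print(n,tri(c,pw,ct,pt),atz(c,pw,z),atz(ct,pt,z))
roi=w[150:300,280:350]; g=cv2.cvtColor(roi,cv2.COLOR_BGR2GRAY); sat=hsv[150:300,280:350,1]
m=((sat<90)&(g>40)&(g<130)).astype(np.uint8)
n,l,st,ce=cv2.connectedComponentsWithStats(m)
for i in range(1,n):
    if st[i,4]>60: print(st[i],ce[i]+[280,150])
for r in range(175,240,4): print(r+0,''.join('#' if x else '.' for x in m[r-150]))
```

```text
hubtop (array([ 0.4577, -0.2961,  0.04  ]), np.float64(0.0008739018079387636)) [ 0.4579 -0.2949  0.045 ] [ 0.4567 -0.2952  0.045 ]
griptop (array([ 0.46  , -0.3725,  0.0807]), np.float64(0.00043675550960346505)) [ 0.4601 -0.3708  0.085 ] [ 0.4591 -0.3708  0.085 ]
[ 18  12  25  26 475] [309.8484 173.5242]
[  12   36   37   82 1675] [310.5809 217.1421]
175 ...................#######################............................
179 ...................##..###############.###............................
183 ...................#...##.##.#.####.######............................
187 ..............#.###..........#........................................
191 ............####################################......................
195 ............####################################......................
199 ............####################################......................
203 ............############.............###########......................
207 .............############............###########......................
211 .............###########..........#..###########......................
215 ..............###################################.....................
219 ..............###################################.....................
223 ..............###################################.....................
227 ........................################..............................
231 .......................#################..............................
235 ..........................##############..............................
239 ........................#.##..##########..............................
```

Run:
```python
from h import *
plan([.4576,-.295,.038],1.8,12)
```

```text
0 0 -0.03 0.01 -0.01 0.62 100; 0 0 -0.02 0.02 0 0.61 100; 0 0 -0.03 0.01 -0.01 0.62 100; 0 0 -0.02 0.01 0 0.61 100; 0 0 -0.03 0.01 -0.01 0.62 100; 0 0 -0.02 0.02 0 0.62 100; 0 -0.01 -0.03 0.01 -0.01 0.61 100; -0.01 0 -0.02 0.01 0 0.62 100
0 0 -0.03 0.01 -0.01 0.61 100; 0 0 -0.02 0.02 0 0.62 100; 0 0 -0.03 0.01 -0.01 0.62 100; 0 0 -0.02 0.01 0 0.61 100
```

Request:
play_rows(targets="0 0 -0.03 0.01 -0.01 0.62 100; 0 0 -0.02 0.02 0 0.61 100; 0 0 -0.03 0.01 -0.01 0.62 100; 0 0 -0.02 0.01 0 0.61 100; 0 0 -0.03 0.01 -0.01 0.62 100; 0 0 -0.02 0.02 0 0.62 100; 0 0 -0.03 0.01 -0.01 0.61 100; 0 0 -0.02 0.01 0 0.62 100")

```text
time_s: 4.18
eef_pos: [0.4585, -0.2957, 0.1118]
orientation: [0.699, 0.715, 0.0, -0.0]
force: [-0.1, 0.6, -0.0]
grip_width: 0.999
grasp_force: 0.0
```

Request:
play_rows(targets="0 0 -0.03 0.01 -0.01 0.61 100; 0 0 -0.02 0.02 0 0.62 100; 0 0 -0.03 0.01 -0.01 0.62 100; 0 0 -0.02 0.01 0 0.61 100; 0 0 0 0 0 0 70; 0 0 0 0 0 0 70; 0 0 0 0 0 0 70; 0 0 0 0 0 0 60")

```text
time_s: 4.85
eef_pos: [0.4593, -0.296, 0.0398]
orientation: [0.696, 0.718, 0.0, 0.001]
force: [0.2, -0.6, 0.2]
grip_width: 0.604
grasp_force: 0.0
```

Run:
```python
from h import *
np.set_printoptions(precision=4,suppress=True)
s=ctrl.observe(); print(s['eef_pos'],Rn.from_quat(s['orientation']).as_matrix()[:,1],s['force'],s['grip_width'])
w=ctrl.get_image('wrist'); cv2.imwrite('pics/w2.png',w)
```

```text
[ 0.4593 -0.296   0.0398] [0.9995 0.0316 0.0021] [ 0.1963 -0.605   0.1701] 0.604006379141021
```

View pics/w2.png

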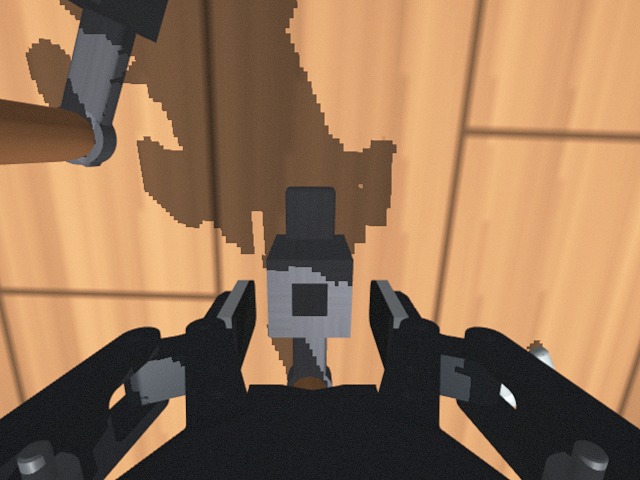

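The hub sits between the pads (hub columns 268–352, pads 255 and 370) and is square to them. The socket is at (310,300).

Run:
```python
from h import *
np.set_printoptions(precision=4,suppress=True)
s=ctrl.observe(); c=cam('wrist',s); print(atz(c,(310,300),.045), atz(c,(310,301),.045),proj(c,s['eef_pos']))
```

```text
[ 0.4579 -0.2961  0.045 ] [ 0.4579 -0.2966  0.045 ] [313.0836 295.1411]
```

Request:
play_rows(targets="0 0 0 0 0 0 40; 0 0 0 0 0 0 30; 0 0 0 0 0 0 30; 0 0 0 0 0 0 30; 0 0 0 0 0 0 30; 0 0 0 0 0 0 30", force=60)

```text
time_s: 5.4
eef_pos: [0.4587, -0.2961, 0.0398]
orientation: [0.696, 0.718, 0.0, 0.001]
force: [-1.4, 1.1, 6.9]
grip_width: 0.413
grasp_force: 59.0
```

Run:
```python
from h import *
np.set_printoptions(precision=4,suppress=True)
ct=cam('top'); cs=cam('scene')
print('bottle cap',tri(ct,(431,150),cs,(251,312)),'base of bottle',atz(ct,(417,174),0.0),'cup',atz(ct,(467,158),.07))
for p in((218,248),(393,260),(396,182)): print('plate',atz(ct,p,.018))
plan([.459,-.296,.12],1.8,4,claw=30)
s=dict(ctrl.observe()); s['eef_pos']=[.459,-.296,.12]; s['orientation']=Rn.from_matrix(np.array([[-.0316,.9995,0],[.9995,.0316,0],[0,0,-1]])).as_quat()
plan([.575,-.165,.195],1.8,8,s=s,claw=30)
```

```text
bottle cap (array([ 0.7253, -0.2136,  0.1394]), np.float64(0.002629756485025875)) base of bottle [ 0.7118 -0.2081  0.    ] cup [ 0.7349 -0.3201  0.07  ]
plate [0.4903 0.2943 0.018 ]
plate [ 0.4776 -0.1449  0.018 ]
plate [ 0.6817 -0.1505  0.018 ]
0 0 0 0 0 -0.67 30; 0.01 0.01 0 0 0.01 -0.67 30; 0 0 0 0 0 -0.66 30; 0 0 0 0 0 -0.67 30
0 0 0 0.53 0.5 -0.31 30; 0 0 0 0.53 0.5 -0.31 30; 0 0 0 0.53 0.5 -0.32 30; 0 0 0 0.53 0.5 -0.31 30; 0 0 0 0.53 0.5 -0.31 30; 0 0 0 0.53 0.5 -0.32 30; 0 0 0 0.53 0.5 -0.31 30; 0 0 0 0.53 0.5 -0.31 30
```

Request:
play_rows(targets="0 0 0 0 0 -0.67 30; 0 0 0 0 0 -0.67 30; 0 0 0 0 0 -0.66 30; 0 0 0 0 0 -0.67 30")

```text
time_s: 5.73
eef_pos: [0.4574, -0.2951, 0.1187]
orientation: [0.696, 0.718, -0.0, -0.001]
force: [0.5, 0.1, -4.1]
grip_width: 0.42
grasp_force: 61.3
```

Request:
play_rows(targets="0 0 0 0.53 0.5 -0.31 30; 0 0 0 0.53 0.5 -0.31 30; 0 0 0 0.53 0.5 -0.32 30; 0 0 0 0.53 0.5 -0.31 30; 0 0 0 0.53 0.5 -0.31 30; 0 0 0 0.53 0.5 -0.32 30; 0 0 0 0.53 0.5 -0.31 30; 0 0 0 0.53 0.5 -0.31 30")

```text
time_s: 6.4
eef_pos: [0.574, -0.1637, 0.1932]
orientation: [0.696, 0.718, -0.0, -0.001]
force: [-0.0, -0.4, -4.0]
grip_width: 0.414
grasp_force: 61.3
```

Request:
play_rows(targets="0 0 0 0 0 0 30")

```text
time_s: 6.48
eef_pos: [0.5778, -0.1618, 0.1948]
orientation: [0.695, 0.719, 0.002, 0.001]
force: [0.6, -1.3, -4.1]
grip_width: 0.413
grasp_force: 61.4
```

Run:
```python
from h import *
np.set_printoptions(precision=4,suppress=True)
s=ctrl.observe(); print(s['eef_pos'],Rn.from_quat(s['orientation']).as_matrix().round(4).tolist(),s['force'],s['grip_width'])
w=ctrl.get_image('wrist'); cv2.imwrite('pics/w3.png',w); c=cam('wrist',s)
for q,z in(('shaft_foot',.055),('tile_top',.1),('hub_center',.17)):
    for d in ctrl.mark_of('wrist',q): print(q,d['location'],round(d['confidence'],2),atz(c,d['location'],z))
print(proj(c,[.58,-.078,.084]))
```

```text
[ 0.5778 -0.1618  0.1948] [[-0.0349, 0.9994, 0.0048], [0.9994, 0.0349, 0.0018], [0.0017, 0.0048, -1.0]] [ 0.65   -1.3083 -4.108 ] 0.4129022745830745
shaft_foot [312.8, 121.3] 0.74 [ 0.5756 -0.0749  0.055 ]
hub_center [92.4, 209.2] 0.76 [ 0.4651 -0.1297  0.17  ]
hub_center [28.5, 2.1] 0.72 [ 0.4497 -0.039   0.17  ]
hub_center [308.7, 278.4] 0.64 [ 0.5757 -0.1635  0.17  ]
[319.0979 122.8065]
```

View pics/w3.png

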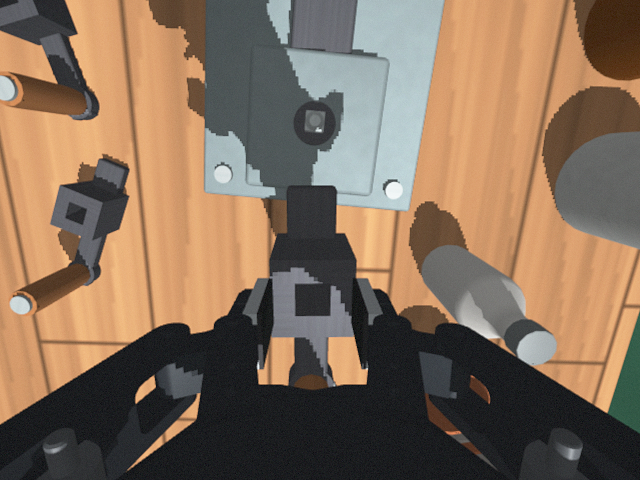

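Run:
```python
from h import *
np.set_printoptions(precision=4,suppress=True)
s=ctrl.observe(); c=cam('wrist',s); w=cv2.imread('pics/w3.png')
def az(a,b): return np.degrees(np.arctan2(*(b-a)[1::-1]))
P=atz(c,(204,191),.018);Q=atz(c,(411,210),.018);print('plate',P,Q,az(P,Q))
P=atz(c,(247,186),.05);Q=atz(c,(371,195),.05);print('gb',P,Q,az(P,Q))
# rectified patch at z=.079 around shaft, 0.25mm/px, world x right, y up
K,R,t=c
def rect(z,cx,cy,h=.025,n=300):
    g=np.linspace(-h,h,n); X,Y=np.meshgrid(cx+g,cy-g); pts=np.stack([X,Y,np.full_like(X,z)],-1)
    q=(pts@R.T+t)@K.T; q=q[...,:2]/q[...,2:]
    return cv2.remap(w,q[...,0].astype(np.float32),q[...,1].astype(np.float32),cv2.INTER_CUBIC)
print('nose/shoulder px->', atz(c,(314,122),.055),atz(c,(315,119),.084))
cv2.imwrite('pics/r1.png',cv2.resize(np.hstack([rect(.079,.577,-.076),rect(.055,.577,-.076)]),None,fx=1.3,fy=1.3))
```

```text
plate [ 0.469  -0.1412  0.018 ] [ 0.6669 -0.1532  0.018 ] -3.4875626671176883
gb [ 0.516  -0.1316  0.05  ] [ 0.6217 -0.1359  0.05  ] -2.3598326380889425
nose/shoulder px-> [ 0.5711 -0.0788  0.055 ] [ 0.5717 -0.0789  0.084 ]
```

View pics/r1.png

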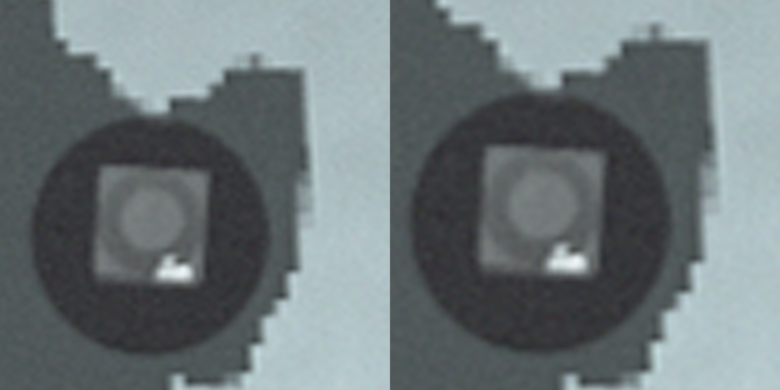

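The rectified patch shows the square shaft turned about 3–4° clockwise, inside a round shoulder. The arm was still settling when that was taken, so I'll measure again now that it is still.

Run:
```python
from h import *
np.set_printoptions(precision=4,suppress=True)
s=ctrl.observe(); print(s['time_s'],s['eef_pos'],Rn.from_quat(s['orientation']).as_matrix().round(4).tolist(),s['qd'])
w=ctrl.get_image('wrist'); cv2.imwrite('pics/w4.png',w); c=cam('wrist',s)
K,R,t=c
def rect(z,cx,cy,h,n):
    g=np.linspace(-h,h,n); X,Y=np.meshgrid(cx+g,cy-g); pts=np.stack([X,Y,np.full_like(X,z)],-1)
    q=(pts@R.T+t)@K.T; q=q[...,:2]/q[...,2:]
    return cv2.remap(w,q[...,0].astype(np.float32),q[...,1].astype(np.float32),cv2.INTER_CUBIC)
cx,cy=atz(c,(314,122),.055)[:2]
# shaft square (z=.079) : brighter blob inside dark disc
for z in (.079,.055):
    r=cv2.cvtColor(rect(z,cx,cy,.025,500),cv2.COLOR_BGR2GRAY)
    if z==.055:
        m=(r<62).astype(np.uint8)
    else: m=((r>75)).astype(np.uint8)
    n,l,st,ce=cv2.connectedComponentsWithStats(m)
    for i in range(1,n):
        if st[i,4]>5000:
            p=cv2.findContours((l==i).astype(np.uint8),0,2)[0][0]; h=cv2.convexHull(p)
            mr=cv2.minAreaRect(h); o=np.array(mr[0]); 
            print(z,'area',st[i,4],'center',cx+(o[0]-250)*1e-4,cy-(o[1]-250)*1e-4,'size',np.array(mr[1])*.1,'ang',mr[2])
# plate/gearbox front edges: line fit in the picture
r=cv2.cvtColor(rect(.018,.575,-.1,.12,960),cv2.COLOR_BGR2GRAY)
cv2.imwrite('pics/pl.png',r)
for ln in cv2.createLineSegmentDetector().detect(r)[0][:,0]:
    L=np.hypot(ln[2]-ln[0],ln[3]-ln[1])
    if L>200: print(ln.round(),L.round(),'az',-np.degrees(np.arctan2(ln[3]-ln[1],ln[2]-ln[0])).round(2))
```

```text
6.6833 [ 0.573  -0.1648  0.1925] [[-0.0308, 0.9995, -0.0024], [0.9995, 0.0308, 0.0004], [0.0004, -0.0024, -1.0]] [-0.0123 -0.0018 -0.0071 -0.0006  0.0017  0.0016]
0.079 area 173461 center 0.5710709682516802 -0.07876008291245601 size [49.9 49.9] ang 90.0
0.079 area 22529 center 0.5767682766012896 -0.07652159719468257 size [14.8674 16.2657] ang 3.7152888774871826
0.055 area 55194 center 0.5768093593649615 -0.07592244405747553 size [33.0259 33.1332] ang 62.85031509399414
[566.  -1.   1.  16.] 565.0 az -178.32
[733. 153. 360. 130.] 374.0 az 176.48
[ 92. 431.  82. 631.] 200.0 az -92.99
[813. 919. 813. 682.] 238.0 az 90.06
[828. 684. 828. 958.] 274.0 az -89.96
```

Run:
```python
from h import *
np.set_printoptions(precision=4,suppress=True)
s=ctrl.observe(); print(s['eef_pos'],s['qd']); w=cv2.imread('pics/w4.png'); c=cam('wrist',s); K,R,t=c
def rect(z,cx,cy,h,n):
    g=np.linspace(-h,h,n); X,Y=np.meshgrid(cx+g,cy-g); pts=np.stack([X,Y,np.full_like(X,z)],-1)
    q=(pts@R.T+t)@K.T; q=q[...,:2]/q[...,2:]
    return cv2.remap(w,q[...,0].astype(np.float32),q[...,1].astype(np.float32),cv2.INTER_CUBIC)
p=s['eef_pos']; r=rect(p[2]+.0052,p[0],p[1],.03,420); r2=rect(.055,.5768,-.076,.03,420)
cv2.imwrite('pics/r2.png',np.hstack([r,r2])[:, :800])
s['eef_pos']=p
plan([.5768,-.0765,.155],-2.0,8,claw=30)
```

```text
[ 0.5729 -0.1651  0.1925] [-0.0076 -0.0024  0.0024 -0.0023  0.0026  0.    ]
0 0 0.08 0.37 0.03 0.16 30; -0.01 0 0.08 0.37 0.02 0.15 30; 0 0 0.07 0.37 0.02 0.16 30; 0 0 0.08 0.36 0.02 0.15 30; -0.01 0 0.08 0.37 0.02 0.16 30; 0 0 0.08 0.37 0.01 0.16 30; 0 0 0.07 0.37 0.01 0.15 30; 0 0 0.08 0.37 0.01 0.16 30
```

View pics/r2.png

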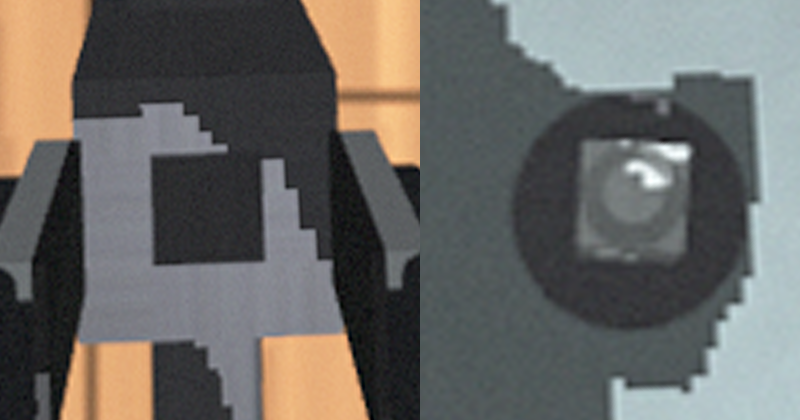

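The left patch shows the socket centred under the TCP within 0.2 mm. The right patch puts the shaft at about (0.577,-0.076). Moving over it.

Request:
play_rows(targets="0 0 0.08 0.37 0.03 0.16 30; -0.01 0 0.08 0.37 0.02 0.15 30; 0 0 0.08 0.37 0.02 0.16 30; 0 0 0.08 0.37 0.02 0.15 30; -0.01 0 0.08 0.37 0.02 0.16 30; 0 0 0.08 0.37 0.01 0.16 30; 0 0 0.08 0.37 0.01 0.15 30; 0 0 0.08 0.37 0.01 0.16 30")

```text
time_s: 7.4
eef_pos: [0.5772, -0.0763, 0.1552]
orientation: [0.72, 0.694, 0.0, 0.0]
force: [-0.7, -0.1, -4.8]
grip_width: 0.417
grasp_force: 61.4
```

Request:
play_rows(targets="0 0 0 0 0 0 30; 0 0 0 0 0 0 30; 0 0 0 0 0 0 30")

```text
time_s: 7.65
eef_pos: [0.578, -0.0769, 0.1559]
orientation: [0.72, 0.694, 0.0, 0.001]
force: [0.3, -0.8, -4.5]
grip_width: 0.417
grasp_force: 61.4
```

Run:
```python
from h import *
np.set_printoptions(precision=4,suppress=True)
s=ctrl.observe(); print(s['eef_pos'],Rn.from_quat(s['orientation']).as_matrix().round(4).tolist(),s['force'])
plan([.577,-.0762,.128],-2.6,4,claw=30)
```

```text
[ 0.578  -0.0769  0.1559] [[0.0367, 0.9993, 0.0017], [0.9993, -0.0367, -0.0006], [-0.0005, 0.0017, -1.0]] [ 0.2546 -0.782  -4.4781]
0 0 0.02 0.01 -0.01 0.23 30; 0.01 0 0.02 0 -0.01 0.23 30; 0 0 0.02 0.01 -0.01 0.24 30; 0.01 0 0.02 0 0 0.23 30
```

Request:
play_rows(targets="0 0 0.02 0.01 -0.01 0.23 30; 0 0 0.02 0.01 -0.01 0.23 30; 0 0 0.02 0.01 -0.01 0.24 30; 0 0 0.02 0 0 0.23 30; 0 0 0 0 0 0 30; 0 0 0 0 0 0 30")

```text
time_s: 8.15
eef_pos: [0.5767, -0.075, 0.127]
orientation: [0.723, 0.691, 0.0, -0.0]
force: [0.6, 0.6, -3.9]
grip_width: 0.414
grasp_force: 61.4
```

Request:
play_rows(targets="0 0 0 0 0 0.1 30; 0 0 0 0 0 0.1 30; 0 0 0 0 0 0.1 30; 0 0 0 0 0 0 30")

```text
time_s: 8.48
eef_pos: [0.5778, -0.0752, 0.1188]
orientation: [0.723, 0.691, 0.001, 0.001]
force: [-0.2, -0.5, -3.9]
grip_width: 0.411
grasp_force: 61.5
```

Request:
play_rows(targets="0 0 0 0 0 0.1 30; 0 0 0 0 0 0.1 30; 0 0 0 0 0 0 30")

```text
time_s: 8.73
eef_pos: [0.5774, -0.0754, 0.1124]
orientation: [0.723, 0.691, 0.0, 0.001]
force: [1.0, -2.1, -5.3]
grip_width: 0.412
grasp_force: 61.3
```

Request:
play_rows(targets="0 0 0 0 0 0.1 30; 0 0 0 0 0 0.1 30; 0 0 0 0 0 0 30")

```text
time_s: 8.98
eef_pos: [0.5773, -0.0753, 0.1063]
orientation: [0.723, 0.691, 0.0, 0.001]
force: [0.4, -2.0, -5.9]
grip_width: 0.412
grasp_force: 61.3
```

Request:
play_rows(targets="0 0 0 -0.02 0 0.1 30; 0 0 0 0 0 0.1 30; 0 0 0 0 0 0.1 30; 0 0 0 0 0 0 30; 0 0 0 0 0 0 30")

```text
time_s: 9.4
eef_pos: [0.5771, -0.0756, 0.0975]
orientation: [0.723, 0.691, 0.0, 0.0]
force: [0.2, -1.0, -4.5]
grip_width: 0.415
grasp_force: 61.3
```

Request:
play_rows(targets="0 0 0 0 0 0.06 30; 0 0 0 0 0 0.04 30; 0 0 0 0 0 0 30")

```text
time_s: 9.65
eef_pos: [0.5776, -0.0756, 0.095]
orientation: [0.723, 0.691, 0.001, 0.001]
force: [1.0, -1.1, -4.5]
grip_width: 0.414
grasp_force: 61.4
```

Request:
play_rows(targets="0 0 0 0 0 0.04 30; 0 0 0 0 0 0 30")

```text
time_s: 9.82
eef_pos: [0.5776, -0.0755, 0.0949]
orientation: [0.723, 0.691, 0.001, 0.001]
force: [-2.4, -0.0, 3.3]
grip_width: 0.413
grasp_force: 62.3
```

Request:
play_rows(targets="0 0 0 0 0 0.04 30; 0 0 0 0 0 0 30")

```text
time_s: 9.98
eef_pos: [0.5776, -0.0754, 0.0947]
orientation: [0.723, 0.691, 0.001, 0.001]
force: [-4.4, -0.1, 10.2]
grip_width: 0.411
grasp_force: 63.3
```

Contact came at TCP z 0.0948, exactly the predicted seat height, so the crank is fully down. Releasing, then raising and sliding along to the grip.

Request:
play_rows(targets="0 0 0 0 0 -0.05 100; 0 0 0 0 0 0 100; 0 0 0 0 0 0 100; 0 0 0 0 0 0 100; 0 0 0 0 0 0 100; 0 0 0 0 0 -0.5 100; 0 0 0 0 0 -0.5 100; 0 0 0 0 0 0 100")

```text
time_s: 10.65
eef_pos: [0.5795, -0.0758, 0.1265]
orientation: [0.723, 0.691, 0.002, 0.002]
force: [0.3, 1.1, 0.1]
grip_width: 1.004
grasp_force: 0.0
```

Request:
play_rows(targets="0 0 0 -0.62 0 0 100; 0 0 0 -0.63 0 0 100; 0 0 0 -0.62 0 0 100; 0 0 0 -0.63 0 0 100; 0 0 0 0 0 0 100; 0 0 0 0 0 0 100")

```text
time_s: 11.15
eef_pos: [0.5739, -0.1511, 0.1233]
orientation: [0.723, 0.691, 0.001, 0.0]
force: [-0.6, -0.4, -0.0]
grip_width: 1.002
grasp_force: 0.0
```

Run:
```python
from h import *
np.set_printoptions(precision=4,suppress=True)
s=ctrl.observe(); print(s['eef_pos'],Rn.from_quat(s['orientation']).as_matrix().round(4).tolist(),s['force'],s['grip_width'])
w=ctrl.get_image('wrist'); cv2.imwrite('pics/w5.png',w)
```

```text
[ 0.5739 -0.1511  0.1233] [[0.046, 0.9989, 0.0015], [0.9989, -0.046, 0.0007], [0.0007, 0.0015, -1.0]] [-0.5598 -0.3764 -0.0368] 1.001749028594386
```

View pics/w5.png

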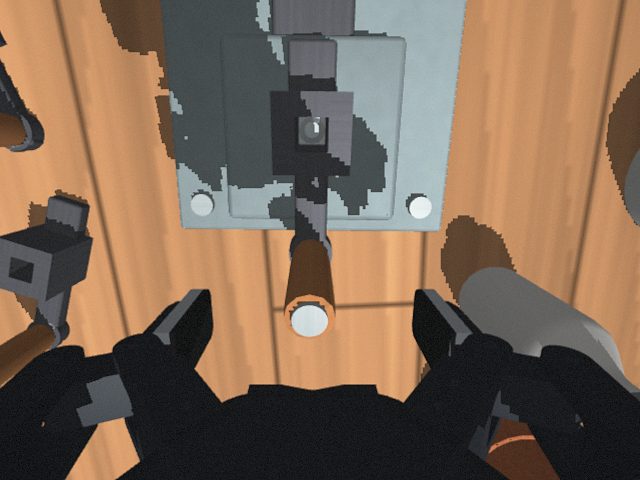

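The crank is on the shaft, with the nose visible in the socket at (312,130). The grip is between the jaws at (310,318). Closing gently on it.

Request:
play_rows(targets="0 0 0 0 0 0 50; 0 0 0 0 0 0 30; 0 0 0 0 0 0 15; 0 0 0 0 0 0 15; 0 0 0 0 0 0 15; 0 0 0 0 0 0 15; 0 0 0 0 0 0 15", force=25)

```text
time_s: 11.78
eef_pos: [0.5742, -0.1503, 0.1242]
orientation: [0.722, 0.691, 0.001, 0.001]
force: [0.7, 0.3, -0.6]
grip_width: 0.26
grasp_force: 24.5
```

```bash
cat >> h.py <<'E'
C=np.array([.5775,-.0755])
def fstat(n=6):
    F=[];P=[]
    for _ in range(n):
        s=ctrl.observe(); F.append(s['force']);P.append(s['eef_pos']); ctrl.get_image('top')
    F=np.mean(F,0);P=np.mean(P,0); r=P[:2]-C; a=np.degrees(np.arctan2(r[1],r[0])); u=r/np.linalg.norm(r); tc=np.array([u[1],-u[0]])
    print('t %.2f az %.2f r %.4f z %.4f Fdrive %.2f Frad %.2f Fz %.2f'%(s['time_s'],a,np.linalg.norm(r),P[2],-F[:2]@tc,F[:2]@u,F[2]))
def circ(a0,a1,step,yaw=-2.6,p=None,per=8,claw=15,rad=.075):
    """rows for leading the grip clockwise from az a0 to a1 (deg, decreasing)"""
    Y=np.array([np.cos(np.radians(yaw)),np.sin(np.radians(yaw))]); X=np.array([-Y[1],Y[0]])
    f=lambda a:C+rad*np.array([np.cos(np.radians(a)),np.sin(np.radians(a))])
    p=f(a0) if p is None else np.array(p); out=[]
    for a in np.arange(a0-step,a1-1e-6,-step):
        d=f(a)-p; q=np.round([d@X/.03,d@Y/.03],2); p=p+.03*(q[0]*X+q[1]*Y)
        out.append('0 0 0 %g %g 0 %g'%(q[0],q[1],claw))
    for i in range(0,len(out),per): print('; '.join(out[i:i+per]))
E
python3 - <<'E'
from h import *
s=ctrl.observe(); print(s['eef_pos'],s['grip_width'],s['grasp_force']); fstat(4)
circ(-92.6,-92.6-192,6)
E
```

```text
[ 0.57418825 -0.15025208  0.12415235] 0.2601123796408899 24.456743896007538
t 11.93 az -92.53 r 0.0749 z 0.1241 Fdrive 0.24 Frad -0.76 Fz -0.23
0 0 0 0.01 -0.26 0 15; 0 0 0 0.04 -0.26 0 15; 0 0 0 0.07 -0.25 0 15; 0 0 0 0.1 -0.25 0 15; 0 0 0 0.11 -0.23 0 15; 0 0 0 0.15 -0.22 0 15; 0 0 0 0.16 -0.2 0 15; 0 0 0 0.19 -0.19 0 15
0 0 0 0.2 -0.16 0 15; 0 0 0 0.22 -0.15 0 15; 0 0 0 0.23 -0.11 0 15; 0 0 0 0.25 -0.1 0 15; 0 0 0 0.25 -0.07 0 15; 0 0 0 0.26 -0.04 0 15; 0 0 0 0.26 -0.01 0 15; 0 0 0 0.26 0.01 0 15
0 0 0 0.26 0.04 0 15; 0 0 0 0.25 0.07 0 15; 0 0 0 0.25 0.1 0 15; 0 0 0 0.23 0.11 0 15; 0 0 0 0.22 0.15 0 15; 0 0 0 0.2 0.16 0 15; 0 0 0 0.19 0.19 0 15; 0 0 0 0.16 0.2 0 15
0 0 0 0.15 0.22 0 15; 0 0 0 0.11 0.23 0 15; 0 0 0 0.1 0.25 0 15; 0 0 0 0.07 0.25 0 15; 0 0 0 0.04 0.26 0 15; 0 0 0 0.01 0.26 0 15; 0 0 0 -0.01 0.26 0 15; 0 0 0 -0.04 0.26 0 15
```

Request:
play_rows(targets="0 0 0 0.01 -0.26 0 15; 0 0 0 0.04 -0.26 0 15; 0 0 0 0.07 -0.25 0 15; 0 0 0 0.1 -0.25 0 15; 0 0 0 0.11 -0.23 0 15; 0 0 0 0.15 -0.22 0 15; 0 0 0 0.16 -0.2 0 15; 0 0 0 0.19 -0.19 0 15")

```text
time_s: 12.65
eef_pos: [0.5226, -0.1262, 0.1267]
orientation: [0.723, 0.691, 0.001, 0.006]
force: [3.0, -5.7, 7.0]
grip_width: 0.261
grasp_force: 24.9
```

```bash
python3 -c "
from h import *
s=ctrl.observe(); print(s['eef_pos'],s['force'],s['grip_width'],s['wrist_torque']); fstat(4)"
```

```text
[ 0.52259182 -0.12620134  0.12671408] [ 3.02775815 -5.68556402  6.97960049] 0.2612657301714732 [-1.43588204 -1.06372759 -0.08318987]
t 12.80 az -138.20 r 0.0750 z 0.1266 Fdrive 5.34 Frad 1.04 Fz 6.34
```

Request:
play_rows(targets="0 0 0 0.2 -0.16 0 15; 0 0 0 0.22 -0.15 0 15; 0 0 0 0.23 -0.11 0 15; 0 0 0 0.25 -0.1 0 15; 0 0 0 0.25 -0.07 0 15; 0 0 0 0.26 -0.04 0 15; 0 0 0 0.26 -0.01 0 15; 0 0 0 0.26 0.01 0 15")

```text
time_s: 13.52
eef_pos: [0.4982, -0.0674, 0.1252]
orientation: [0.723, 0.69, -0.004, 0.001]
force: [-11.1, -5.9, 15.7]
grip_width: 0.262
grasp_force: 26.4
```

Run:
```python
from h import *
s=ctrl.observe(); print(s['eef_pos'],s['force'],s['orientation']); w=ctrl.get_image('wrist'); cv2.imwrite('pics/w6.png',w); fstat(4)
```

```text
[ 0.49819379 -0.06743789  0.12518898] [-11.07727667  -5.90941033  15.65940503] [ 0.72343235  0.69038045 -0.00435386  0.00122995]
t 13.72 az 173.38 r 0.0800 z 0.1251 Fdrive 5.33 Frad 9.36 Fz 15.21
```

View pics/w6.png

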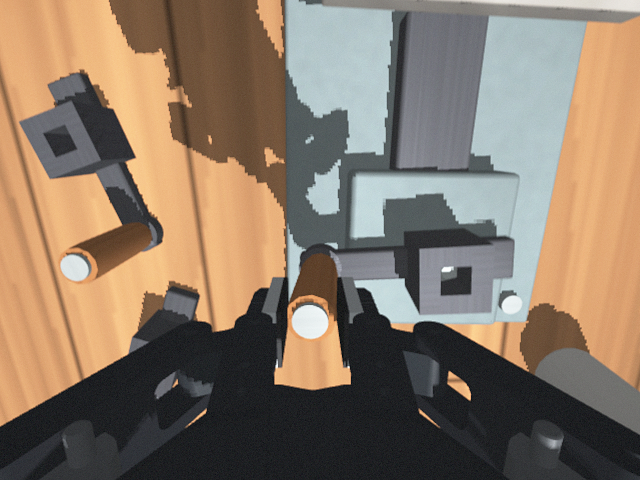

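The crank is on the shaft with its arm pointing left, but the tool feels an outward and upward push. I'll check by projection whether the hub has risen or tilted.

Run:
```python
from h import *
np.set_printoptions(precision=1,suppress=True)
s=dict(eef_pos=[.49819,-.06744,.12519],orientation=[.72343235,.69038045,-.00435386,.00122995]); c=cam('wrist',s)
w=cv2.imread('pics/w6.png')
print('nose',proj(c,[*C,.084]),'foot',proj(c,[*C,.055]))
for z in(.1,.105,.11,.12): print(z,'socket top',proj(c,[*C,z]))
a=np.radians(174)
for q in[(-19,-19),(-19,19),(19,19),(19,-19)]:
    for z in(.1,):
        x=C+np.array([q[0]*np.cos(a)-q[1]*np.sin(a),q[0]*np.sin(a)+q[1]*np.cos(a)])/1000
        print(q,proj(c,[*x,z]))
for z in(.1385,.141): 
  for r in(.075,.080): print('griptop',z,r,proj(c,[*(C+r*np.array([np.cos(np.radians(173.4)),np.sin(np.radians(173.4))])),z]))
g=cv2.cvtColor(w,cv2.COLOR_BGR2GRAY)[255:320,395:500]
for r in g[::3,::2]: print(''.join('%4d'%v for v in r))
```

```text
nose [449.2 271.8] foot [432.2 256. ]
0.1 socket top [460.8 282.6]
0.105 socket top [464.8 286.4]
0.11 socket top [469.1 290.3]
0.12 socket top [478.4 299. ]
(-19, -19) [503.2 251. ]
(-19, 19) [488.7 316.2]
(19, 19) [420.6 312.5]
(19, -19) [431.1 246.9]
griptop 0.1385 0.075 [324.3 306.9]
griptop 0.1385 0.08 [312.5 306.1]
griptop 0.141 0.075 [324.4 309.7]
griptop 0.141 0.08 [312.5 308.9]
  58  56  58  55  59  57  47  47  51  48  48  45 102 148 140 147 140 141 147 148 145 143 146 150 145 141 147 146 147 142 140 141 140 140 141 140 142 139 140 140 140 139 135 135 137 137 137 138 137 135 136 132 135
  51  55  58  55  60  62  53  41  45  45  44  40 103 148 142 147 141 140 147 146 145 145 150 149 145 142 147 145 145 144 141 141 140 142 142 143 146 140 142 144 143 144 140 142 141 138 141 138 142 139 134 136 132
  50  56  57  53  53  56  49  44  51  47  42  47 104 146 143 151 143 145 149 146 144 148 150 150 147 144 148 145 147 146 148 142 138 144 144 142 141 139 142 141 141 140 139 141 141 140 134 141 140 136 132 134 130
  55  56  58  54  47  57  52  42  45  46  42  43 104 146 146 146 144 14
[... 3275 characters left out ...]
9 149 147 143 147 144 140 143 141 139 141 163 200 185 190 200
 212 212 212 211 210 212 210 212 207 207 207 198  89 152 148 150 144 149 148 146 144 146 148 145 144 148 148 145 146 147 142 143 153 151 148 150 147 151 151 153 154 152 161 160 156 162 159 162 181 197 176 200 201
 211 212 210 210 210 209 212 212 205 206 209 207 196 195 192 192 195 199 196 197 196 199 201 198 201 203 199 201 202 202 207 205 205 205 202 202 206 203 204 202 202 205 204 206 204 203 202 201 199 194 178 202 200
 212 210 212 213 209 212 210 209 209 210 206 204 205 203 206 210 211 210 210 209 206 206 206 207 204 207 205 203 203 205 205 206 205 203 204 199 199 201 204 199 202 202 202 204 202 203 202 199 200 190 184 202 202
```

Request:
play_rows(targets="0 0 0 0 0 0 45; 0 0 0 0 0 0 45; 0 0 0 0 0 0 45; 0 0 0 0 0 0 45; 0 0 0 0 0 0 45")

```text
time_s: 14.18
eef_pos: [0.5031, -0.0645, 0.1238]
orientation: [0.723, 0.691, 0.001, 0.001]
force: [0.3, -0.7, -0.9]
grip_width: 0.448
grasp_force: 0.0
```

Run:
```python
from h import *
np.set_printoptions(precision=4,suppress=True)
s=ctrl.observe(); print(s['eef_pos'],s['force'],s['orientation'],s['grip_width'])
w=ctrl.get_image('wrist'); cv2.imwrite('pics/w7.png',w); c=cam('wrist',s)
for q,z in(('grip_center',.1035),('hub_center',.0775)):
    for d in ctrl.mark_of('wrist',q)[:3]: print(q,d['location'],round(d['confidence'],2),atz(c,d['location'],z))
g=cv2.cvtColor(w,cv2.COLOR_BGR2GRAY)
x0,y0,x1,y1=270,180,540,380
n,l,st,ce=cv2.connectedComponentsWithStats(((g>225)).astype(np.uint8))
for i in range(1,n):
    if st[i,4]>150: print('white',st[i],ce[i])
print('hub top expect',proj(c,[*C,.1]),'griptop exp',[proj(c,[*(C+.075*np.array([np.cos(np.radians(a)),np.sin(np.radians(a))])),.14]) for a in(172,176)])
m=(g[y0:y1,x0:x1]<62).astype(np.uint8); n,l,st,ce=cv2.connectedComponentsWithStats(m)
for i in range(1,n):
    if 200<st[i,4]<4000: print('dark',st[i]+[x0,y0,0,0,0],ce[i]+[x0,y0])
```

```text
[ 0.5031 -0.0645  0.1238] [ 0.3343 -0.7149 -0.8572] [0.7226 0.6913 0.0006 0.0006] 0.44791255607295494
grip_center [102.9, 257.0] 0.89 [ 0.3961 -0.0478  0.1035]
grip_center [304.1, 312.5] 0.85 [ 0.4975 -0.0838  0.1035]
hub_center [75.6, 150.6] 0.86 [0.3765 0.0057 0.0775]
white [371   0  66   7 293] [403.2082   2.2253]
white [463   0  64  14 650] [493.5246   5.8415]
white [594   0  41  22 669] [615.1854  10.1181]
white [ 51 263  27  25 272] [ 65.1838 274.625 ]
white [495 302  20  18 279] [504.6272 310.5018]
white [287 341  35  30 817] [303.7417 355.3329]
hub top expect [451.731  289.4119] griptop exp [array([313.73  , 312.7222]), array([312.9643, 323.975 ])]
dark [433 279  30  28 645] [448.1225 293.9643]
```

Run:
```python
from h import *
np.set_printoptions(precision=4,suppress=True)
s=ctrl.observe(); c=cam('wrist',s); w=cv2.imread('pics/w7.png'); g=cv2.cvtColor(w,cv2.COLOR_BGR2GRAY)
for z in(.135,.14,.145): print('griptop',z,atz(c,(303.7,355.3),z))
# hole shape -> crank yaw & location
m=np.zeros_like(g); m[279:307,433:463]=(g[279:307,433:463]<62)
cn=max(cv2.findContours(m,0,1)[0],key=cv2.contourArea); q=cv2.approxPolyDP(cn,4,True)[:,0]; print('hole',q.tolist())
# hub top face: light region around it
K,R,t=c
def rect(z,cx,cy,h,n):
    gg=np.linspace(-h,h,n); X,Y=np.meshgrid(cx+gg,cy-gg); pts=np.stack([X,Y,np.full_like(X,z)],-1)
    qq=(pts@R.T+t)@K.T; qq=qq[...,:2]/qq[...,2:]
    return cv2.remap(g,qq[...,0].astype(np.float32),qq[...,1].astype(np.float32),cv2.INTER_LINEAR)
r=rect(.1,*C,.03,400)
for ln in cv2.createLineSegmentDetector().detect(r)[0][:,0]:
    L=np.hypot(ln[2]-ln[0],ln[3]-ln[1])
    if L>50: print((ln*.15-30).round(1),'len %.1f mm az %.1f'%(L*.15,-np.degrees(np.arctan2(ln[3]-ln[1],ln[2]-ln[0]))))
s6=dict(eef_pos=[.49819,-.06744,.12519],orientation=[.72343235,.69038045,-.00435386,.00122995]); c6=cam('wrist',s6); print('w6 griptop',atz(c6,(310,320),.14))
```

```text
griptop 0.135 [ 0.4979 -0.0885  0.135 ]
griptop 0.14 [ 0.4982 -0.0851  0.14  ]
griptop 0.145 [ 0.4984 -0.0817  0.145 ]
hole [[461, 279], [434, 288], [433, 305], [462, 303]]
[-22.   15.4 -28.    1. ] len 15.6 mm az 112.5
[-30.5   5.6 -26.4  14.2] len 9.5 mm az -64.6
[12.  22.3 23.3 30.1] len 13.7 mm az -34.6
[ 2.7 19.8 12.2 22.3] len 9.8 mm az -14.8
[ 15.1 -18.9 -23.7 -15.4] len 38.9 mm az -174.9
[ -9.6  10.  -11.3  -5.2] len 15.3 mm az 96.2
[-18.2  23.3  -5.2  26.9] len 13.5 mm az -15.6
[ 6.8  8.8 -9.5 10.1] len 16.4 mm az -175.6
[ 25.4 -26.6  27.7  -6.5] len 20.3 mm az -83.6
[-23.8 -15.1 -20.1  17.3] len 32.7 mm az -83.6
[  8.1 -24.4  15.1 -19. ] len 8.8 mm az -37.8
[27.3 -5.5 16.8 -4.6] len 10.6 mm az -174.9
[ 4.9 -6.6  6.6  8.8] len 15.5 mm az -83.7
[-3.1 -6.2  4.5 -6.8] len 7.6 mm az 4.6
[19.  18.8  5.2 19.7] len 13.9 mm az -176.3
[ -4.   20.5 -17.2  21.5] len 13.2 mm az -175.8
[16.8 -4.2 19.1 18.7] len 23.0 mm az -84.1
[-9.5 -1.7 -1.9 -3.3] len 7.8 mm az 11.8
[ 24.8 -25.7   8.6 -24.3] len 16.3 mm az -174.9
w6 griptop [ 0.4967 -0.072   0.14  ]
```

The hub is still down: its top face measures about 38 mm at z 0.1. But the crank is at about -175°, so the sleeve slid along the pads, because the grip was too light and too high. I'll regrasp lower and firmer.

Run:
```python
from h import *
plan([.500,-.0835,.1238],-2.6,2,claw=45)
s=dict(ctrl.observe()); s['eef_pos']=[.500,-.0835,.1238]
plan([.500,-.0835,.106],-2.6,2,s=s,claw=45)
```

```text
0.01 0 0.01 -0.32 -0.04 0 45; 0.01 0 0 -0.32 -0.04 0 45
0.01 0 0.01 0 0 0.3 45; 0.01 0 0 0 0 0.29 45
```

Request:
play_rows(targets="0 0 0 -0.32 -0.04 0 45; 0 0 0 -0.32 -0.04 0 45; 0 0 0 0 0 0 45; 0 0 0 0 0 0.3 45; 0 0 0 0 0 0.29 45; 0 0 0 0 0 0 45; 0 0 0 0 0 0 45")

```text
time_s: 14.92
eef_pos: [0.4989, -0.0833, 0.1051]
orientation: [0.723, 0.691, 0.0, -0.0]
force: [0.5, -0.9, -0.0]
grip_width: 0.45
grasp_force: 0.0
```

Run:
```python
from h import *
np.set_printoptions(precision=4,suppress=True)
s=ctrl.observe(); print(s['eef_pos'],s['force'],s['grip_width'])
w=ctrl.get_image('wrist'); cv2.imwrite('pics/w8.png',w); c=cam('wrist',s); g=cv2.cvtColor(w,cv2.COLOR_BGR2GRAY)
n,l,st,ce=cv2.connectedComponentsWithStats((g>225).astype(np.uint8))
for i in range(1,n):
    if st[i,4]>150 and 250<ce[i][0]<370: print('white',st[i],ce[i],atz(c,ce[i],.14))
```

```text
[ 0.4989 -0.0833  0.1051] [ 0.5442 -0.931  -0.0383] 0.44958857750415526
white [ 290  323   43   36 1121] [309.7618 341.3675] [ 0.4976 -0.0856  0.14  ]
```

Run:
```python
from h import *
np.set_printoptions(precision=4,suppress=True)
M=np.array([[.046,.9989,.0015],[.9989,-.046,.0007],[.0007,.0015,-1]])
s=dict(eef_pos=[.5739,-.1511,.1233],orientation=Rn.from_matrix(M).as_quat()); c=cam('wrist',s); g=cv2.cvtColor(cv2.imread('pics/w5.png'),cv2.COLOR_BGR2GRAY)
n,l,st,ce=cv2.connectedComponentsWithStats((g>225).astype(np.uint8))
for i in range(1,n):
    if st[i,4]>150 and 250<ce[i][0]<370: 
        p=atz(c,ce[i],.14); print('griptop',ce[i],p,np.linalg.norm(p[:2]-C))
K,R,t=c
gg=np.linspace(-.03,.03,400); X,Y=np.meshgrid(C[0]+gg,C[1]-gg); q=(np.stack([X,Y,np.full_like(X,.1)],-1)@R.T+t)@K.T; q=q[...,:2]/q[...,2:]
r=cv2.remap(g,q[...,0].astype(np.float32),q[...,1].astype(np.float32),1)
for ln in cv2.createLineSegmentDetector().detect(r)[0][:,0]:
    L=np.hypot(ln[2]-ln[0],ln[3]-ln[1])
    if L>85: print((ln*.15-30).round(1),'len %.1f az %.1f'%(L*.15,-np.degrees(np.arctan2(ln[3]-ln[1],ln[2]-ln[0]))))
```

```text
[ 10.8 -15.1  -5.  -16. ] len 15.8 az 176.8
[ 7.1 -3.9  6.2 12. ] len 15.8 az -93.3
[16.9 18.1 18.4 -4.4] len 22.5 az 86.2
```

Request:
play_rows(targets="0 0 0 -0.06 -0.02 0 30; 0 0 0 0 0 0 15; 0 0 0 0 0 0 15; 0 0 0 0 0 0 15; 0 0 0 0 0 0 15; 0 0 0 0 0 0 15", force=70)

```text
time_s: 15.47
eef_pos: [0.5002, -0.0856, 0.1072]
orientation: [0.723, 0.691, 0.001, 0.002]
force: [-0.3, -0.3, 5.0]
grip_width: 0.261
grasp_force: 68.1
```

Run:
```python
from h import *
s=ctrl.observe(); print(s['eef_pos'],s['force'],s['grip_width'],s['grasp_force']); fstat(3)
```

```text
[ 0.50018199 -0.08559619  0.10720892] [-0.33843192 -0.31523567  4.96876374] 0.2614875987053773 68.10608267784119
t 15.57 az -172.56 r 0.0780 z 0.1072 Fdrive 0.15 Frad 0.77 Fz 5.64
```

Run:
```python
from h import *
circ(-172.6,-172.6-96,4,p=[.5002,-.0856],rad=.076)
```

```text
0 0 0 0.19 0.04 0 15; 0 0 0 0.17 -0.01 0 15; 0 0 0 0.18 -0 0 15; 0 0 0 0.18 0.01 0 15; 0 0 0 0.17 0.02 0 15; 0 0 0 0.18 0.04 0 15; 0 0 0 0.17 0.05 0 15; 0 0 0 0.16 0.06 0 15
0 0 0 0.16 0.07 0 15; 0 0 0 0.16 0.08 0 15; 0 0 0 0.15 0.1 0 15; 0 0 0 0.14 0.1 0 15; 0 0 0 0.14 0.12 0 15; 0 0 0 0.13 0.12 0 15; 0 0 0 0.11 0.13 0 15; 0 0 0 0.11 0.14 0 15
0 0 0 0.1 0.15 0 15; 0 0 0 0.09 0.15 0 15; 0 0 0 0.08 0.16 0 15; 0 0 0 0.06 0.16 0 15; 0 0 0 0.06 0.17 0 15; 0 0 0 0.04 0.17 0 15; 0 0 0 0.03 0.18 0 15; 0 0 0 0.02 0.17 0 15
```

Request:
play_rows(targets="0 0 0 0.19 0.04 -0.05 15; 0 0 0 0.17 -0.01 0 15; 0 0 0 0.18 0 0 15; 0 0 0 0.18 0.01 0 15; 0 0 0 0.17 0.02 0 15; 0 0 0 0.18 0.04 0 15; 0 0 0 0.17 0.05 0 15; 0 0 0 0.16 0.06 0 15")

```text
time_s: 16.28
eef_pos: [0.5065, -0.0448, 0.1083]
orientation: [0.723, 0.691, -0.001, 0.002]
force: [-5.4, -5.2, 10.2]
grip_width: 0.264
grasp_force: 68.0
```

Run:
```python
from h import *
np.set_printoptions(precision=4,suppress=True)
s=ctrl.observe(); print(s['eef_pos'],s['force'],s['orientation'])
w=ctrl.get_image('wrist'); cv2.imwrite('pics/w9.png',w); c=cam('wrist',s); g=cv2.cvtColor(w,cv2.COLOR_BGR2GRAY)
n,l,st,ce=cv2.connectedComponentsWithStats((g>225).astype(np.uint8))
for i in range(1,n):
    if st[i,4]>150 and 250<ce[i][0]<370 and ce[i][1]>250: print('griptop',st[i],atz(c,ce[i],.14))
fstat(3)
K,R,t=c
gg=np.linspace(-.03,.03,400); X,Y=np.meshgrid(C[0]+gg,C[1]-gg); q=(np.stack([X,Y,np.full_like(X,.1)],-1)@R.T+t)@K.T; q=q[...,:2]/q[...,2:]
r=cv2.remap(g,q[...,0].astype(np.float32),q[...,1].astype(np.float32),1)
for ln in cv2.createLineSegmentDetector().detect(r)[0][:,0]:
    L=np.hypot(ln[2]-ln[0],ln[3]-ln[1])
    if L>85: print((ln*.15-30).round(1),'len %.1f az %.1f'%(L*.15,-np.degrees(np.arctan2(ln[3]-ln[1],ln[2]-ln[0]))))
```

```text
[ 0.5065 -0.0448  0.1083] [-5.4219 -5.2157 10.1856] [ 0.7228  0.6911 -0.0013  0.0017]
griptop [290 319  41  33 810] [ 0.5037 -0.0466  0.14  ]
t 16.43 az 156.04 r 0.0773 z 0.1084 Fdrive 4.97 Frad 3.15 Fz 9.64
[ 7.1  0.6 30.  15.6] len 27.4 az -33.2
[-12.2 -25.4 -18.3 -10.8] len 15.8 az -112.6
[ 22.7 -10.6 -12.  -25.5] len 37.8 az 156.8
[-3.9 -9.9  8.8 -4.3] len 13.9 az -23.7
```

Request:
play_rows(targets="0 0 0 0.16 0.07 -0.04 15; 0 0 0 0.16 0.08 0 15; 0 0 0 0.15 0.1 0 15; 0 0 0 0.14 0.1 0 15; 0 0 0 0.14 0.12 0 15; 0 0 0 0.13 0.12 0 15; 0 0 0 0.11 0.13 0 15; 0 0 0 0.11 0.14 0 15")

```text
time_s: 17.15
eef_pos: [0.5325, -0.0126, 0.1088]
orientation: [0.723, 0.691, -0.002, 0.0]
force: [-5.0, -4.2, 6.3]
grip_width: 0.258
grasp_force: 69.1
```

Run:
```python
from h import *
fstat(3)
```

```text
t 17.25 az 125.03 r 0.0773 z 0.1088 Fdrive 5.64 Frad 0.04 Fz 6.30
```

Request:
play_rows(targets="0 0 0 0.1 0.15 -0.03 15; 0 0 0 0.09 0.15 0 15; 0 0 0 0.08 0.16 0 15; 0 0 0 0.06 0.16 0 15; 0 0 0 0.06 0.17 0 15; 0 0 0 0.04 0.17 0 15; 0 0 0 0.03 0.18 0 15; 0 0 0 0.02 0.17 0 15")

```text
time_s: 17.97
eef_pos: [0.5711, 0.0012, 0.1092]
orientation: [0.722, 0.691, -0.002, -0.002]
force: [-6.6, -0.3, 6.1]
grip_width: 0.257
grasp_force: 68.8
```

Run:
```python
from h import *
fstat(3)
circ(-268.6,-268.6-96,4,rad=.076)
```

```text
t 18.07 az 94.20 r 0.0770 z 0.1092 Fdrive 5.51 Frad 0.08 Fz 5.69
0 0 0 0.01 0.18 0 15; 0 0 0 -0.01 0.17 0 15; 0 0 0 -0.02 0.18 0 15; 0 0 0 -0.03 0.17 0 15; 0 0 0 -0.04 0.17 0 15; 0 0 0 -0.06 0.17 0 15; 0 0 0 -0.06 0.17 0 15; 0 0 0 -0.08 0.16 0 15
0 0 0 -0.09 0.15 0 15; 0 0 0 -0.1 0.15 0 15; 0 0 0 -0.11 0.14 0 15; 0 0 0 -0.11 0.13 0 15; 0 0 0 -0.13 0.12 0 15; 0 0 0 -0.14 0.11 0 15; 0 0 0 -0.14 0.11 0 15; 0 0 0 -0.15 0.09 0 15
0 0 0 -0.16 0.08 0 15; 0 0 0 -0.16 0.08 0 15; 0 0 0 -0.16 0.06 0 15; 0 0 0 -0.17 0.04 0 15; 0 0 0 -0.18 0.04 0 15; 0 0 0 -0.17 0.03 0 15; 0 0 0 -0.18 0.01 0 15; 0 0 0 -0.18 -0 0 15
```

Request:
play_rows(targets="0 0 0 0.01 0.18 -0.03 15; 0 0 0 -0.01 0.17 0 15; 0 0 0 -0.02 0.18 0 15; 0 0 0 -0.03 0.17 0 15; 0 0 0 -0.04 0.17 0 15; 0 0 0 -0.06 0.17 0 15; 0 0 0 -0.06 0.17 0 15; 0 0 0 -0.08 0.16 0 15")

```text
time_s: 18.78
eef_pos: [0.6118, -0.0077, 0.11]
orientation: [0.722, 0.692, -0.001, -0.003]
force: [-5.4, 3.3, 6.1]
grip_width: 0.26
grasp_force: 68.7
```

```bash
python3 -c "
from h import *
fstat(3)"
```

```text
t 18.88 az 62.54 r 0.0760 z 0.1101 Fdrive 5.27 Frad -0.08 Fz 5.35
```

Request:
play_rows(targets="0 0 0 -0.09 0.15 0 15; 0 0 0 -0.1 0.15 0 15; 0 0 0 -0.11 0.14 0 15; 0 0 0 -0.11 0.13 0 15; 0 0 0 -0.13 0.12 0 15")

```text
time_s: 19.35
eef_pos: [0.6326, -0.0241, 0.1105]
orientation: [0.722, 0.692, 0.0, -0.003]
force: [-5.0, 5.1, 5.8]
grip_width: 0.26
grasp_force: 68.8
```

```bash
python3 -c "
from h import *
fstat(3)"
```

```text
t 19.45 az 42.42 r 0.0753 z 0.1105 Fdrive 5.92 Frad -0.22 Fz 5.35
```

Request:
play_rows(targets="0 0 0 -0.14 0.11 0 15; 0 0 0 -0.14 0.11 0 15; 0 0 0 -0.15 0.09 0 15")

```text
time_s: 19.75
eef_pos: [0.6418, -0.0371, 0.1107]
orientation: [0.722, 0.692, 0.001, -0.003]
force: [-3.1, 5.8, 6.3]
grip_width: 0.261
grasp_force: 68.8
```

```bash
python3 -c "
from h import *
fstat(3)"
```

```text
t 19.85 az 30.30 r 0.0749 z 0.1107 Fdrive 5.53 Frad -0.77 Fz 6.01
```

Request:
play_rows(targets="0 0 0 -0.16 0.08 0 15; 0 0 0 -0.16 0.08 0 15; 0 0 0 -0.16 0.06 0 15")

```text
time_s: 20.15
eef_pos: [0.6482, -0.0515, 0.1108]
orientation: [0.722, 0.692, 0.001, -0.003]
force: [-2.3, 5.8, 6.2]
grip_width: 0.26
grasp_force: 68.7
```

```bash
python3 -c "
from h import *
fstat(3)"
```

```text
t 20.25 az 18.24 r 0.0747 z 0.1108 Fdrive 5.44 Frad -1.02 Fz 5.78
```

Request:
play_rows(targets="0 0 0 -0.17 0.04 0 15; 0 0 0 -0.18 0.04 0 15; 0 0 0 -0.17 0.03 0 15")

```text
time_s: 20.55
eef_pos: [0.6515, -0.0669, 0.1109]
orientation: [0.722, 0.692, 0.002, -0.002]
force: [-2.0, 6.4, 4.7]
grip_width: 0.259
grasp_force: 68.7
```

Run:
```python
from h import *
fstat(3)
circ(-356.6,-356.6-96,4,rad=.076,per=3)
```

```text
t 20.65 az 6.03 r 0.0745 z 0.1109 Fdrive 6.07 Frad -1.26 Fz 5.11
0 0 0 -0.18 0.01 0 15; 0 0 0 -0.17 0 0 15; 0 0 0 -0.18 -0.01 0 15
0 0 0 -0.17 -0.02 0 15; 0 0 0 -0.18 -0.04 0 15; 0 0 0 -0.17 -0.05 0 15
0 0 0 -0.16 -0.06 0 15; 0 0 0 -0.17 -0.07 0 15; 0 0 0 -0.15 -0.09 0 15
0 0 0 -0.15 -0.09 0 15; 0 0 0 -0.14 -0.1 0 15; 0 0 0 -0.14 -0.12 0 15
0 0 0 -0.13 -0.12 0 15; 0 0 0 -0.12 -0.13 0 15; 0 0 0 -0.1 -0.14 0 15
0 0 0 -0.1 -0.15 0 15; 0 0 0 -0.09 -0.15 0 15; 0 0 0 -0.08 -0.16 0 15
0 0 0 -0.07 -0.16 0 15; 0 0 0 -0.05 -0.17 0 15; 0 0 0 -0.04 -0.17 0 15
0 0 0 -0.03 -0.18 0 15; 0 0 0 -0.02 -0.17 0 15; 0 0 0 -0.01 -0.18 0 15
```

Request:
play_rows(targets="0 0 0 -0.18 0.01 0 15; 0 0 0 -0.17 0 0 15; 0 0 0 -0.18 -0.01 0 15")

```text
time_s: 20.95
eef_pos: [0.6515, -0.0829, 0.1108]
orientation: [0.722, 0.692, 0.003, -0.002]
force: [-0.7, 6.0, 3.1]
grip_width: 0.254
grasp_force: 68.5
```

```bash
python3 -c "
from h import *
fstat(6)"
```

```text
t 21.20 az -6.37 r 0.0744 z 0.1108 Fdrive 5.19 Frad -1.54 Fz 3.76
```

Request:
play_rows(targets="0 0 0 -0.17 -0.02 0 15; 0 0 0 -0.18 -0.04 0 15; 0 0 0 -0.17 -0.05 0 15")

```text
time_s: 21.5
eef_pos: [0.6481, -0.0986, 0.1108]
orientation: [0.722, 0.692, 0.003, -0.001]
force: [1.1, 6.4, 3.0]
grip_width: 0.262
grasp_force: 68.5
```

```bash
python3 -c "
from h import *
fstat(6)"
```

```text
t 21.75 az -18.76 r 0.0743 z 0.1108 Fdrive 5.79 Frad -1.48 Fz 2.55
```

Request:
play_rows(targets="0 0 0 -0.16 -0.06 0 15; 0 0 0 -0.17 -0.07 0 15; 0 0 0 -0.15 -0.09 0 15")

```text
time_s: 22.05
eef_pos: [0.6417, -0.113, 0.1107]
orientation: [0.722, 0.692, 0.003, -0.0]
force: [1.8, 6.6, 0.5]
grip_width: 0.255
grasp_force: 68.4
```

```bash
python3 -c "
from h import *
fstat(6)"
```

```text
t 22.30 az -30.80 r 0.0743 z 0.1107 Fdrive 5.93 Frad -1.83 Fz 1.17
```

Request:
play_rows(targets="0 0 0 -0.15 -0.09 0 15; 0 0 0 -0.14 -0.1 0 15; 0 0 0 -0.14 -0.12 0 15")

```text
time_s: 22.6
eef_pos: [0.6327, -0.1254, 0.1107]
orientation: [0.722, 0.692, 0.004, -0.0]
force: [4.8, 6.6, -0.5]
grip_width: 0.258
grasp_force: 68.4
```

```bash
python3 -c "
from h import *
fstat(6)"
```

```text
t 22.85 az -42.70 r 0.0744 z 0.1107 Fdrive 6.24 Frad -1.73 Fz -0.27
```

Request:
play_rows(targets="0 0 0 -0.13 -0.12 0.03 15; 0 0 0 -0.12 -0.13 0.01 15; 0 0 0 -0.1 -0.14 0 15")

```text
time_s: 23.15
eef_pos: [0.6218, -0.1356, 0.1103]
orientation: [0.722, 0.692, 0.005, 0.001]
force: [4.8, 6.6, 1.3]
grip_width: 0.256
grasp_force: 68.7
```

```bash
python3 -c "
from h import *
fstat(6)"
```

```text
t 23.40 az -54.14 r 0.0746 z 0.1103 Fdrive 6.52 Frad -2.45 Fz 1.20
```

Request:
play_rows(targets="0 0 0 -0.1 -0.15 0 15; 0 0 0 -0.09 -0.15 0 15; 0 0 0 -0.08 -0.16 0 15")

```text
time_s: 23.7
eef_pos: [0.6086, -0.1434, 0.1103]
orientation: [0.722, 0.692, 0.005, 0.002]
force: [7.1, 6.0, -0.6]
grip_width: 0.256
grasp_force: 68.7
```

Run:
```python
from h import *
fstat(6)
s=ctrl.observe(); print(s['eef_pos'],s['orientation'])
a=ctrl.get_image('scene'); cv2.imwrite('pics/s2.png',a)
# tile/platform motion seen by scene camera: vertical shift of the tile region by phase/patch match
b=cv2.imread('pics/s.png'); 
for (x,y,w,h) in((332,235,30,40),(340,255,50,25),(330,240,66,40)):
    T=cv2.cvtColor(b[y:y+h,x:x+w],6); r=cv2.matchTemplate(cv2.cvtColor(a[y-12:y+h+12,x-6:x+w+6],6),T,5); _,v,_,l=cv2.minMaxLoc(r); print(l[0]-6,l[1]-12,v)
c=cam('scene'); u=np.array([.577,-.0755,0])+np.array([.0,.21,0])
print(proj(c,[*u[:2],.09]),proj(c,[*u[:2],.1]),proj(c,[*u[:2],.11]))
```

```text
t 23.95 az -65.96 r 0.0747 z 0.1102 Fdrive 7.61 Frad -2.43 Fz -0.03
[ 0.60793295 -0.14377575  0.110195  ] [0.72204031 0.69183593 0.00423554 0.00170331]
1 -1 0.7475476264953613
0 -2 0.9450549483299255
1 -2 0.8685911297798157
[358.64760771 248.37604109] [358.84316998 245.770359  ] [359.04060033 243.13978654]
```

Request:
play_rows(targets="0 0 0 -0.07 -0.16 0.02 15; 0 0 0 -0.02 -0.08 0 15; 0 0 0 0 0 0 15")

```text
time_s: 24.3
eef_pos: [0.6016, -0.1463, 0.1101]
orientation: [0.722, 0.692, 0.005, 0.003]
force: [7.3, 5.1, 0.2]
grip_width: 0.256
grasp_force: 68.8
```

```bash
python3 -c "
from h import *
fstat(10)"
```

```text
t 24.75 az -71.13 r 0.0748 z 0.1101 Fdrive 8.10 Frad -2.55 Fz 0.22
```

The drive force has climbed from about 5.6 N to 8.1 N, with about 25–30° turned since it began to rise. That puts the tile load at roughly 70–90 N, so I'll stop here. Easing off, letting go and withdrawing upward.

Request:
play_rows(targets="0 0 0 0.04 0.09 0 15; 0 0 0 0 0 0 50; 0 0 0 0 0 0 50; 0 0 0 0 0 0 50; 0 0 0 0 0 0 50; 0 0 0 0 0 -0.5 50; 0 0 0 0 0 -0.8 50; 0 0 0 0 0 -0.8 50")

```text
time_s: 25.47
eef_pos: [0.5983, -0.1472, 0.1716]
orientation: [0.723, 0.691, -0.0, -0.001]
force: [-0.3, 0.5, 0.2]
grip_width: 0.503
grasp_force: 0.0
```

```bash
cat > look.py <<'E'
from h import *
np.set_printoptions(precision=4,suppress=True)
s=ctrl.observe(); print(s['time_s'],s['eef_pos'],s['force'])
w=ctrl.get_image('wrist'); cv2.imwrite('pics/wl.png',w); c=cam('wrist',s); g=cv2.cvtColor(w,cv2.COLOR_BGR2GRAY)
for q,z in(('grip_center',.1035),('hub_center',.0775)):
    for d in ctrl.mark_of('wrist',q)[:3]: print(q,d['location'],round(d['confidence'],2),atz(c,d['location'],z))
n,l,st,ce=cv2.connectedComponentsWithStats((g>225).astype(np.uint8))
for i in range(1,n):
    if st[i,4]>100 and ce[i][1]>100:
        p=atz(c,ce[i],.14); r=p[:2]-C; print('white',st[i],p,'r',np.linalg.norm(r),'az',np.degrees(np.arctan2(r[1],r[0])))
K,R,t=c
gg=np.linspace(-.03,.03,400); X,Y=np.meshgrid(C[0]+gg,C[1]-gg); q=(np.stack([X,Y,np.full_like(X,.1)],-1)@R.T+t)@K.T; q=q[...,:2]/q[...,2:]
r=cv2.remap(g,q[...,0].astype(np.float32),q[...,1].astype(np.float32),1); cv2.imwrite('pics/hub.png',r)
print('hub px',proj(c,[*C,.1]))
for ln in cv2.createLineSegmentDetector().detect(r)[0][:,0]:
    L=np.hypot(ln[2]-ln[0],ln[3]-ln[1])
    if L>85: print((ln*.15-30).round(1),'len %.1f az %.1f'%(L*.15,-np.degrees(np.arctan2(ln[3]-ln[1],ln[2]-ln[0]))))
E
python3 look.py
```

```text
25.4667 [ 0.5983 -0.1472  0.1716] [-0.3161  0.5292  0.2008]
grip_center [324.2, 249.6] 0.66 [ 0.6058 -0.1463  0.1035]
grip_center [25.0, 334.0] 0.64 [ 0.3917 -0.1993  0.1035]
grip_center [278.2, 145.2] 0.44 [ 0.5802 -0.0788  0.1035]
hub_center [59.6, 248.2] 0.69 [ 0.4107 -0.1444  0.0775]
hub_center [276.2, 142.0] 0.57 [ 0.5764 -0.0763  0.0775]
white [367 195  19  19 257] [ 0.633  -0.1113  0.14  ] r 0.0660126964290128 az -32.79839236139142
white [313 257  29  28 583] [ 0.6055 -0.1474  0.14  ] r 0.07718016035600496 az -68.74854489730872
hub px [274.0163 139.9487]
[  5.6  18.7 -11.1  25.6] len 18.0 az -157.5
```

The grip stays at az -69°, so the shaft has not turned back. To make sure the crank is fully down, I'll press the hub lightly with closed fingertips.

Run:
```python
from h import *
plan([.5772,-.0757,.17],-2.6,4,claw=0)
s=dict(ctrl.observe()); s['eef_pos']=[.5772,-.0757,.17]
plan([.5772,-.0757,.128],-2.6,3,s=s,claw=0)
```

```text
0.01 0 0 0.59 -0.23 0.03 0; 0.02 0.01 0 0.59 -0.22 0.04 0; 0.01 0 0 0.6 -0.23 0.03 0; 0.02 0 0.01 0.59 -0.22 0.04 0
0.02 0 0 0 0 0.47 0; 0.02 0.01 0 0 0 0.46 0; 0.02 0 0.01 0 -0.01 0.47 0
```

Request:
play_rows(targets="0 0 0 0.59 -0.23 0.03 0; 0 0 0 0.59 -0.22 0.04 0; 0 0 0 0.6 -0.23 0.03 0; 0 0 0 0.59 -0.22 0.04 0; 0 0 0 0 0 0.5 0; 0 0 0 0 0 0.4 0; 0 0 0 0 0 0 0; 0 0 0 0 0 0 0", force=30)

```text
time_s: 26.28
eef_pos: [0.5744, -0.0749, 0.1394]
orientation: [0.723, 0.691, -0.0, -0.001]
force: [-0.1, -0.3, 0.0]
grip_width: 0.006
grasp_force: 0.0
```

Request:
play_rows(targets="0 0 0 0 0 0.1 0; 0 0 0 0 0 0.1 0; 0 0 0 0 0 0 0")

```text
time_s: 26.53
eef_pos: [0.576, -0.0753, 0.1347]
orientation: [0.723, 0.691, 0.001, 0.001]
force: [0.3, -0.3, -0.5]
grip_width: -0.003
grasp_force: 0.0
```

Request:
play_rows(targets="0 0 0 0 0 0.1 0; 0 0 0 0 0 0.1 0; 0 0 0 0 0 0 0")

```text
time_s: 26.78
eef_pos: [0.5757, -0.075, 0.1284]
orientation: [0.723, 0.691, 0.001, 0.0]
force: [0.2, -0.2, -0.4]
grip_width: 0.002
grasp_force: 0.0
```

Request:
play_rows(targets="0 0 0 0 0 0.1 0; 0 0 0 0 0 0.05 0; 0 0 0 0 0 0 0")

```text
time_s: 27.03
eef_pos: [0.5757, -0.0749, 0.124]
orientation: [0.723, 0.691, 0.001, 0.0]
force: [-0.0, 0.1, 0.5]
grip_width: 0.0
grasp_force: 0.0
```

Request:
play_rows(targets="0 0 0 0 0 0.05 0; 0 0 0 0 0 0 0")

```text
time_s: 27.2
eef_pos: [0.5759, -0.0749, 0.1227]
orientation: [0.723, 0.691, 0.001, 0.001]
force: [0.6, -0.2, 0.4]
grip_width: 0.003
grasp_force: 0.0
```

Request:
play_rows(targets="0 0 0 0 0 0.03 0; 0 0 0 0 0 0 0")

```text
time_s: 27.37
eef_pos: [0.576, -0.075, 0.1219]
orientation: [0.723, 0.691, 0.001, 0.001]
force: [-0.2, -0.1, -0.3]
grip_width: -0.001
grasp_force: 0.0
```

Request:
play_rows(targets="0 0 0 0 0 0.05 0; 0 0 0 0 0 0 0")

```text
time_s: 27.53
eef_pos: [0.5759, -0.0749, 0.1203]
orientation: [0.723, 0.691, 0.001, 0.001]
force: [0.5, -0.6, 0.7]
grip_width: -0.001
grasp_force: 0.0
```

Request:
play_rows(targets="0 0 0 0 0 0.04 0; 0 0 0 0 0 0 0")

```text
time_s: 27.7
eef_pos: [0.5759, -0.0749, 0.1191]
orientation: [0.723, 0.691, 0.001, 0.001]
force: [-0.3, 0.1, 1.7]
grip_width: 0.002
grasp_force: 0.0
```

Request:
play_rows(targets="0 0 0 0 0 0.04 0; 0 0 0 0 0 0 0")

```text
time_s: 27.87
eef_pos: [0.5759, -0.075, 0.1179]
orientation: [0.723, 0.691, 0.001, 0.001]
force: [0.3, -0.2, 1.2]
grip_width: -0.001
grasp_force: 0.0
```

Request:
play_rows(targets="0 0 0 0 0 0.03 0; 0 0 0 0 0 0 0")

```text
time_s: 28.03
eef_pos: [0.576, -0.075, 0.1171]
orientation: [0.723, 0.691, 0.001, 0.001]
force: [-0.2, 0.5, -0.4]
grip_width: 0.002
grasp_force: 0.0
```

Request:
play_rows(targets="0 0 0 0 0 -0.5 0; 0 0 0 0 0 -0.1 30; 0 0 0 0.02 0.03 0 30; 0 0 0 0 0 0 30; 0 0 0 0 0 0.2 30; 0 0 0 0 0 0 30")

```text
time_s: 28.53
eef_pos: [0.576, -0.0743, 0.1276]
orientation: [0.723, 0.691, 0.0, -0.0]
force: [0.1, 0.2, -0.4]
grip_width: 0.297
grasp_force: 0.0
```

Request:
play_rows(targets="0 0 0 0 0 0.1 30; 0 0 0 0 0 0.1 30; 0 0 0 0 0 0 30")

```text
time_s: 28.78
eef_pos: [0.5763, -0.0743, 0.1221]
orientation: [0.723, 0.691, 0.0, 0.0]
force: [0.7, -0.1, -0.1]
grip_width: 0.298
grasp_force: 0.0
```

Request:
play_rows(targets="0 0 0 0 0 0.07 30; 0 0 0 0 0 0 30")

```text
time_s: 28.95
eef_pos: [0.5767, -0.0744, 0.1206]
orientation: [0.723, 0.691, 0.001, 0.0]
force: [-0.2, 0.4, -0.0]
grip_width: 0.3
grasp_force: 0.0
```

Request:
play_rows(targets="0 0 0 0 0 0.06 30; 0 0 0 0 0 0 30")

```text
time_s: 29.12
eef_pos: [0.5769, -0.0744, 0.1191]
orientation: [0.723, 0.691, 0.001, 0.001]
force: [0.5, 0.7, 0.2]
grip_width: 0.3
grasp_force: 0.0
```

Request:
play_rows(targets="0 0 0 0 0 0.06 30; 0 0 0 0 0 0 30")

```text
time_s: 29.28
eef_pos: [0.5769, -0.0744, 0.1173]
orientation: [0.723, 0.691, 0.001, 0.001]
force: [0.7, -0.6, 0.3]
grip_width: 0.303
grasp_force: 0.0
```

Request:
play_rows(targets="0 0 0 0 0 0.06 30; 0 0 0 0 0 0 30")

```text
time_s: 29.45
eef_pos: [0.5768, -0.0744, 0.1155]
orientation: [0.723, 0.691, 0.001, 0.001]
force: [-0.7, -1.0, -0.2]
grip_width: 0.303
grasp_force: 0.0
```

Request:
play_rows(targets="0 0 0 0 0 0.05 30; 0 0 0 0 0 0 30")

```text
time_s: 29.62
eef_pos: [0.5768, -0.0744, 0.114]
orientation: [0.723, 0.691, 0.001, 0.001]
force: [0.2, 0.4, 0.1]
grip_width: 0.305
grasp_force: 0.0
```

Request:
play_rows(targets="0 0 0 0 0 0.06 30; 0 0 0 0 0 0 30")

```text
time_s: 29.78
eef_pos: [0.5768, -0.0744, 0.1121]
orientation: [0.723, 0.691, 0.001, 0.001]
force: [0.2, 0.5, -0.4]
grip_width: 0.298
grasp_force: 0.0
```

Request:
play_rows(targets="0 0 0 0 0 0.06 30; 0 0 0 0 0 0 30")

```text
time_s: 29.95
eef_pos: [0.5768, -0.0744, 0.1103]
orientation: [0.723, 0.691, 0.001, 0.001]
force: [-0.7, 0.4, -0.1]
grip_width: 0.298
grasp_force: 0.0
```

Request:
play_rows(targets="0 0 0 0 0 0.05 30; 0 0 0 0 0 0 30")

```text
time_s: 30.12
eef_pos: [0.5769, -0.0744, 0.1088]
orientation: [0.723, 0.691, 0.001, 0.001]
force: [0.1, 0.1, -0.3]
grip_width: 0.302
grasp_force: 0.0
```

```bash
python3 look.py
```

```text
30.1167 [ 0.5769 -0.0744  0.1088] [ 0.083   0.1049 -0.2837]
hub_center [311.2, 273.5] 0.8 [ 0.5759 -0.0757  0.0775]
hub_center [52.4, 360.4] 0.74 [ 0.4189 -0.124   0.0775]
white [408 303  22  19 336] [ 0.6158 -0.0686  0.14  ] r 0.03887253302620498 az 10.219451103242601
hub px [314.3584 289.4837]
[-14.6  -7.4 -15.3  10.2] len 17.6 az -92.4
[ -5.1  11.2 -11.   -3.1] len 15.4 az 112.2
[-22.5  11.7 -16.5  -7.4] len 20.1 az 72.7
[ 8.9  5.5 -4.8 11.2] len 14.8 az -157.5
[26.3 13.3 22.4  0.7] len 13.2 az 107.0
[  3.2  19.7 -10.5  25.3] len 14.8 az -157.7
[16.1 -0.4 19.2 14.4] len 15.1 az -78.0
[-24.6  -1.5 -29.5  10.4] len 12.9 az -112.3
```

Request:
play_rows(targets="0 0 0 0 0 0.06 30; 0 0 0 0 0 0 30")

```text
time_s: 30.43
eef_pos: [0.5769, -0.0744, 0.107]
orientation: [0.723, 0.691, 0.001, 0.001]
force: [0.1, -0.3, -0.2]
grip_width: 0.3
grasp_force: 0.0
```

Request:
play_rows(targets="0 0 0 0 0 0.05 30; 0 0 0 0 0 0 30")

```text
time_s: 30.6
eef_pos: [0.5768, -0.0744, 0.1055]
orientation: [0.723, 0.691, 0.001, 0.001]
force: [-0.6, 0.1, 0.4]
grip_width: 0.293
grasp_force: 0.0
```

Request:
play_rows(targets="0 0 0 0 0 0.05 30; 0 0 0 0 0 0 30")

```text
time_s: 30.77
eef_pos: [0.5768, -0.0744, 0.104]
orientation: [0.723, 0.691, 0.001, 0.001]
force: [0.3, 0.7, 0.8]
grip_width: 0.301
grasp_force: 0.0
```

Request:
play_rows(targets="0 0 0 0 0 0.05 30; 0 0 0 0 0 0 30")

```text
time_s: 30.93
eef_pos: [0.5769, -0.0744, 0.1025]
orientation: [0.723, 0.691, 0.001, 0.001]
force: [-0.2, -0.4, 0.2]
grip_width: 0.302
grasp_force: 0.0
```

Request:
play_rows(targets="0 0 0 0 0 0.05 30; 0 0 0 0 0 0 30")

```text
time_s: 31.1
eef_pos: [0.5769, -0.0744, 0.101]
orientation: [0.723, 0.691, 0.001, 0.001]
force: [0.3, 0.4, 0.3]
grip_width: 0.302
grasp_force: 0.0
```

Run:
```python
from h import *
np.set_printoptions(precision=4,suppress=True)
s=ctrl.observe(); print(s['eef_pos'],s['force'])
w=ctrl.get_image('wrist'); cv2.imwrite('pics/wm.png',w); g=cv2.cvtColor(w,6)
c=cam('wrist',s); print(proj(c,[*C,.1]), proj(c,s['eef_pos']))
for q in('hub_center','hub_bottom','grip_center','crank'):
    print(q,[(d['location'],round(d['confidence'],2)) for d in (ctrl.find_in if q=='crank' else ctrl.mark_of)('wrist',q)[:3]])
for r in cv2.resize(g[230:380,220:410],None,fx=.35,fy=.22,interpolation=cv2.INTER_AREA): print(''.join('%4d'%v for v in r[::2]))
```

```text
[ 0.5769 -0.0744  0.101 ] [0.2987 0.3792 0.3158]
[314.4459 296.2655] [313.0587 295.0783]
hub_center [([44.4, 365.2], 0.94), ([313.3, 280.9], 0.63)]
hub_bottom [([66.6, 343.6], 0.74)]
grip_center []
crank [([301.8, 266.5], 0.9), ([46.7, 355.9], 0.86), ([16.0, 228.3], 0.65)]
 180 168 180 181 182  95  85  85  70  50  51  53  52  53  52  52  53  48  45  45 169 192 193 193 194 194 194 192 193 195 196 191 187
 185 166 181 182 183 169 144  85  84  50  51  52  53  51  52  53  48  45  44  45 130 193 193 194 191 191 191 191 191 196 195 190 188
 188 164 182 183 181 181 185 132  85  62  52  50  53  51  49  46  46  45  44  46  65 192 193 191 190 190 191 192 192 195 196 188 196
 187 161 183 184 182 183 185 188 148  82  52  50  51  46  45  46  46  46  46  45  43 188 196 194 191 191 192 192 192 195 197 185 203
 186 157 184 186 184 184 185 187 186  57  48  47  45  45  45  44  46  44  47  51  49 135 197 194 192 192 193 194 195 198 198 183 203
 185 153 182 184 185 187 186 186 179  45  46  46  45  45  45  44  46  50  53  53  52  57 198 196 195 196 195 197 197 201 199 179 203
 184 151 181 185 186 188 187
[... 2862 characters left out ...]
 27  29  29  28  30  28  28  28  27
  27  27  27  27  29  30  28  29  28  88 113 193 196 189 188 186 180 178 176 180 193  50  33  36  26  29  29  29  29  29  28  29  29
  27  29  28  31  31  28  29  27  27 158 144 193 196 189 188 186 181 178 176 179 192  58  49  71  28  27  30  29  32  30  29  29  29
  28  28  28  30  29  28  28  28  28 171 174 191 196 189 187 186 180 178 176 179 192  78  56  69  29  27  29  29  28  30  28  27  28
  29  27  29  30  29  27  29  30  28 160 178 190 196 191 187 187 181 178 177 178 191 111  54  65  28  29  29  29  28  28  30  27  29
  28  28  27  28  31  28  27  27  26 154 178 180 196 191 186 186 180 177 177 173 189 157  65  64  27  27  29  27  29  28  29  28  29
```

Request:
play_rows(targets="0 0 0 0 0 -0.3 30; 0 0 0 0 0 -0.3 30; 0 0 0 0 0 -0.3 30; 0 0 0 0 0 -0.5 30; 0 0 0 0 0 -1 30; 0 0 0 -0.5 -0.5 0 30; 0 0 0 -0.8 -0.8 0 30; 0 0 0 0 0 0 30")

```text
time_s: 32.02
eef_pos: [0.5327, -0.114, 0.175]
orientation: [0.724, 0.69, -0.001, 0.001]
force: [-1.2, -0.0, -0.2]
grip_width: 0.3
grasp_force: 0.0
```

Request:
play_rows(targets="0 0 0 -0.7 -0.5 0 30; 0 0 0 -0.3 -0.1 0 30; 0 0 0 0 0 0 30; 0 0 0 0 0 0 30")

```text
time_s: 32.35
eef_pos: [0.5175, -0.141, 0.1738]
orientation: [0.723, 0.691, 0.001, 0.001]
force: [-0.9, 1.1, 0.6]
grip_width: 0.298
grasp_force: 0.0
```

```bash
python3 look.py
python3 - <<'E'
from h import *
np.set_printoptions(precision=4,suppress=True)
s=ctrl.observe(); w=ctrl.get_image('wrist'); cv2.imwrite('pics/wn.png',w); c=cam('wrist',s)
g=cv2.cvtColor(w,6); p=proj(c,[*C,.1]).round().astype(int); print(p)
x,y=p; z=g[y-36:y+36,x-40:x+40]
for r in z[::2,::2]: print(''.join('%4d'%v for v in r))
t=ctrl.get_image('top'); cv2.imwrite('pics/t3.png',t); ct=cam('top')
print('top exp hub',proj(ct,[*C,.1]),'grip',proj(ct,[C[0]+.027,C[1]-.07,.14]))
for q in('hub_center','grip_center'): print(q,[(d['location'],round(d['confidence'],2)) for d in ctrl.mark_of('top',q)])
E
```

```text
32.35 [ 0.5175 -0.141   0.1738] [-0.8674  1.0715  0.5752]
grip_center [115.7, 335.1] 0.86 [ 0.3743 -0.1976  0.1035]
grip_center [103.5, 142.3] 0.63 [ 0.393  -0.0659  0.1035]
grip_center [443.5, 251.8] 0.56 [ 0.6051 -0.146   0.1035]
hub_center [393.2, 146.9] 0.84 [ 0.5764 -0.0768  0.0775]
hub_center [76.5, 47.5] 0.68 [ 0.3725 -0.0061  0.0775]
hub_center [521.1, 281.4] 0.63 [ 0.6766 -0.1813  0.0775]
white [276 195  18  18 238] [ 0.5041 -0.1031  0.14  ] r 0.07837844749979404 az -159.4133132418208
white [457 198  17  17 229] [ 0.6005 -0.1087  0.14  ] r 0.04042803707073168 az -55.25100767788714
white [456 259  28  27 577] [ 0.6059 -0.1466  0.14  ] r 0.0765584037533991 az -68.25750739741537
hub px [403.5251 144.4202]
[ -2.9 -20.1   9.3 -24.1] len 12.9 az 18.3
[ 7.8 17.8 12.7 29.9] len 13.0 az -67.7
[ 9.7  5.1 -4.6 11. ] len 15.5 az -157.6
[  2.8 -21.  -25.3  -9.6] len 30.3 az -157.9
[-25.5  -9.2 -11.5  24.6] len 36.6 az -67.6
[ 3.8 -9.2  9.6  5. ] len 15.3 az -67.8
[23.6 11.3  7.9 17.7] len 17.0 az -157.8
[  9.8 -23.7  23.8  10.8] len 37.2 az -68.0
[404 146]
  53  52  55  52  55  51  48  5
[... 5241 characters left out ...]
 194 192 193 193 190 190 184 184 186 186
 192 194 198 174  26  43  44  38  58 131 129 132 129 127 127 127 124 125 130 124 126 125 126 122 122 109 141 199 195 193 191 189 192 189 192 188 186 187 184 186
 196 193 196 199 122  37  41  40  37 119 132 128 131 122 124 126 128 129 126 130 128 129 124 120 117 114 106 196 194 194 190 193 192 191 185 188 189 186 186 183
 193 197 196 192 173  30  42  31  47  69 129 128 125 125 126 129 129 126 130 127 125 127 127 118 121 118 100 163 189 191 190 190 193 190 191 185 190 186 189 192
top exp hub [369.3837 211.9956] grip [401.442  197.6342]
hub_center [([327.8, 312.4], 0.65), ([369.1, 214.0], 0.55)]
grip_center [([357.2, 303.4], 0.9), ([399.7, 200.0], 0.73)]
```

The hub's top face measures 38.2 × 37.8 mm at z = 0.1, so the crank is level and fully down. The grip has not moved (az -68°), and nothing is touching the robot. Handing in.

```bash
python3 -c "
from plant import ctrl
print(ctrl.hand_in())"
```

```text
the job is handed in; nothing more can be done
None
```

The rightmost crank is fully down and level on the shaft, wound clockwise until the drive force rose from about 5.6 N to 8.1 N (an estimated 70–90 N on the tile, judged by feel only), then released and handed in at about 32.5 s; hand-in returned no verdict.

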